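# Thread the porcelain spool onto its rod and hang it in the drying rack

## Task

Take the wooden rod by its square grip, gently thread it right through the bore of the white porcelain spool lying in the sloping draining cradle, then lift, level and carry the spool on the rod, without touching the freshly glazed spool with the gripper. Lower the rod until it lies in both notches of the drying rack, the spool hanging between the two posts; let go only once the rod rests in the notches, never dropping it or pressing hard, and leave the other porcelain where it is.

Things in the scene. Friction and masses are not known exactly. Their poses are not given: they have to be found in the camera images.
- rod: loose wooden rod, about 120 g: square grip 64 long, 22 wide (y), 24 high (z), then a dowel of diameter 14, length 200, tip edge rounded by 2. Origin on its axis at the grip's middle; x along the axis to the tip (x = 232), z up. Starts level in the rod rest, axis 55 above the table, grip free in the air. A firm grip (60 N or more) keeps it level
- rod_mid (a point): point on the rod's axis, on the dowel at x = 132 of the rod: what should lie midway between the rack's two notches; axes as the rod's
- rod_rest: fixed plywood rest, foot 170 x 50 x 12, with two notched blocks up to 67 high at x = -65 and +65 that carry the dowel. Origin under its middle; x along the rod towards its tip, z up. The middle of the rod's grip starts 125 from the origin on the -x side
- spool: loose glazed porcelain spool, 140 to 260 g: length 52, a flange of diameter 60, 11 thick, at each end, waist of diameter 38, straight round bore of diameter 17 all through. Origin at its centre on the bore's axis, x along the bore. Starts lying in the sloping cradle, centre 85 above the table, x sloping down by 0.25 rad. On the rod it hangs by the top of its bore
- cradle: fixed wooden draining cradle, foot about 80 x 84: a V under the spool that slopes down by 0.25 rad towards +x, and end stops (57 apart, tops 18 under the bore's axis) that keep the spool from being pushed along (2 play each way) but leave the bore free at both ends. Origin on the table under the spool's centre; x level, the downhill way and away from where the rod's grip starts; z up
- rack: fixed steel foot 176 x 90 x 12, sleeves 52 high; frame of two posts (10 thick) at x = -70 and +70, each with an open 90 degree V notch on top, prongs 12 above and 17 beside a seated dowel's axis. Frame height varies and is not reported: seated axis 100 to 140 above the table, so feel for it. Origin under the middle; x along the line of notches, away from where the rod's grip starts; z up
- cup: bystander: white porcelain mug, diameter 72, height 70, loose. Origin under its centre
- bowl: bystander: white porcelain bowl, diameter 110, height 50, loose. Origin under its centre
- collar: bystander: thick plain porcelain ring lying flat, outer diameter 64, bore 40, height 35, loose; not the spool. Origin under its centre
Mind the look-alikes: they are no part of the job. There is more than one size of the rack; the job needs the largest.

How it is judged (in metres and radians):
On the way, in this order (a step that is already met when the one before it is completed fails the run):
1. the rod, held in the fingers, is threaded right through the spool's bore (x of spool in the frame of rod between 0.08 and 0.195 m and y of spool in the frame of rod between -0.004 and 0.004 m and z of spool in the frame of rod between -0.005 and 0.005 m and angle between the x axis of spool and the x axis of rod, either way round below 0.12 rad and contact force between the fingers and rod above 1 N), for 0.1 s.
2. the spool hangs on the held rod, lifted at least 25 mm out of the cradle (height (world z) of spool above 0.11 m and contact force between spool and rod above 0.3 N and contact force between the fingers and rod above 1 N), for 0.2 s.
3. the rod rests on the rack's notches while the fingers still hold it (contact force between rod and rack above 0.5 N and contact force between the fingers and rod above 1 N and horizontal distance between rod_mid and rack below 0.025 m and angle between rod's own x axis and vertical between 1.5 and 1.64 rad and linear speed of rod below 0.05 m/s), for 0.15 s.
At the end, for the whole second after the job is handed in: the rod lies level (within 0.04 rad) and at rest in both notches of the rack, its middle point within 24 mm along and 5 mm across of the rack's middle, and the spool hangs on it, at rest, between the two posts (within 42 mm of the middle along the line of the notches) (contact force between rod and rack above 0.8 N and x of rod_mid in the frame of rack between -0.024 and 0.024 m and y of rod_mid in the frame of rack between -0.005 and 0.005 m and height (world z) of rod_mid between 0.095 and 0.146 m and angle between rod's own x axis and vertical between 1.53 and 1.61 rad and angle between the x axis of rod and the x axis of rack, either way round below 0.05 rad and x of spool in the frame of rack between -0.042 and 0.042 m and horizontal distance between spool and rack below 0.044 m and height (world z) of spool above 0.09 m and angle between the x axis of spool and the x axis of rod, either way round below 0.12 rad and contact force between spool and rod above 0.3 N and linear speed of rod below 0.02 m/s and linear speed of spool below 0.03 m/s); the robot touches nothing.
It fails at once if the gripper touches the glazed spool (contact force between the fingers and spool above 0.5 N).
It fails at once if the rod is pressed or dropped on the rack with more than 40 N (contact force between rod and rack above 40 N).
It fails at once if the spool is rammed by the rod with more than 40 N (contact force between rod and spool above 40 N).
It fails at once if the mug, the bowl or the plain ring is displaced by more than 20 mm (distance of any of cup, bowl, collar from where it was at the start of the episode above 0.02 m).
It also fails if it takes over 48 s, if anything falls off the work surface, if the arm or the gripper's body presses on something with over 40 N, if the wrist force passes 120 N, or if a joint passes its speed limit or range.

## Robot

A 7-joint arm with a two-finger parallel gripper is mounted at the origin on the work surface. World frame = base frame: x ahead of the robot, y to its left, z up, the work surface at z = 0. Lengths are in m, angles in degrees, forces in N, time in s.
With the tool pointing down it reaches from about 0.35 to 0.775 m from the base axis. Payload 3.1 kg.
Tool frame: the origin (TCP) lies at the centre of the arm's flange, where the gripper is bolted on; the fingertips stand 173 mm ahead of it and the grasp point (between the pads) lies 155 mm ahead of it; z points along the fingers, y is the direction in which the jaws open and shut (so a half turn about z gives the same grasp; the last joint's range is limited). The gripper opens to 85 mm and grips with 20 to 120 N. Pads are 22 mm wide; open, the fingers measure 114 mm over their backs; the gripper's body (76 mm by 85 mm) begins 54 mm behind the grasp point. The pads swing forward as they close: fully open they stand 13 mm farther back than shut.
Start: joints at [68.085, 17.813, 0.802, 86.603, -0.252, 75.585, -1.558], TCP at [0.184, -0.518, 0.405] pointing down, gripper open.
Joint ranges: [-154.91, 154.91], [-16.99, 109.72], [-72.82, 74.43], [7.12, 147.25], [-82.49, 262.49], [11.32, 116.49], [-174.64, 174.64]. Speed limits (degrees/s): [159.86, 159.86, 180, 180, 180, 180, 180].

## Interface

Orientations are given as a 3x3 rotation matrix whose columns are the frame's x, y, z axes.
In Python, from bench import env gives the robot as it stands. The module is installed in compiled form; this text tells all that it offers.
- The arm moves only by the tool step_arm, never from a script. Its argument "moves" is a list of rows, each a list of 6 numbers: the shift along the tool's x, y, z in cm, then the turn, a rotation vector about the tool's x, y, z in rad. A call has 1 to 12 rows; each row shifts and turns the commanded pose from where the row before left it, along the tool's axes as they then stand; what a row does not reach is not made up. A row lasts 1/8 s, in which the tool goes at most 62.5 mm and 10.7 degrees, less where a joint would pass 70% of its speed; a pose out of reach is approached as far as the arm can. A call is refused whole if a number of a shift passes 6.25 or a number of a turn 0.188, either way. A call with a gripper value outside its range is refused whole. "hand" is the opening, from -1 (shut) to 1 (fully open), set as the call begins (left out, the last holds). The fingers move at their own pace and stop on an object; "grip_force" is the grip in N (left out, the last holds). Time passes only in rows, so rows that do not move let the fingers close. It gives the time, the measured TCP pose, the force and the opening at its end, in the units of the state.
- env.sense(): the state, without advancing time (a new reading comes with each control period).
- env.get_image(name): name is "scene" or "side" or "wrist"; returns the picture (480x640x3 uint8, red, green, blue); there is no depth.
- env.camera_info(name): a dict with "fovy" (degrees; the focal length in pixels is half the picture's height over the tangent of half this angle, whatever the lens; pixels are square), "cx", "cy" (the principal point, pixels), "k1" (the pictures are not rectified: a ray, as slopes to the right and down, at radius r is drawn at 1 + k1 r^2 times it, then the intrinsics apply), "R" (3x3) and "t" (3): a world point X has camera coordinates R X + t. Camera axes: x right, y down, z forward; pixel columns grow to the right and rows downward; lengths in m; the calibration is good to about 2 mm. A picture is of the moment at which its call begins: read the wrist's pose just before it. camera_info takes no time and is no camera call; for the wrist camera it gives the pose at the moment of the call.
- env.job_done(): hands the job in, once; it reports no verdict.
The state is a dict: "t": time; "joints": joint angles; "joint_velocities": joint speeds; "joint_efforts": joint torques, N m; "tcp_pos": TCP position; "tcp_rot": TCP orientation; "ft_force": force on the tool from outside, world axes, zero at the start; "ft_torque": the same for the moment, N m; "grip_width": finger opening in m.
Only numpy, scipy, OpenCV 4.12 (cv2) and the standard library are available. Lean on these libraries where they do the work, as an engineer would, in place of code of your own. Each camera call takes 0.05 s, during which the arm holds its last target.

## Working session

There is one attempt and no reset: what is moved stays moved. The work goes in short steps, Python scripts to look and compute and a tool call to move; the robot and the scene stay as the last step left them, time stands still between calls to the robot, and variables do not carry over. Pictures are saved under pics/ and viewed, and the job is handed in when it is done.

Besides the shell and the picture viewer there is one more tool, called after "Call:" by a JSON object that holds its "api" and its "payload", one argument or row to a line. step_arm: Moves the arm, as the interface text tells. Its arguments: {"type":"object","properties":{"moves":{"type":"array","items":{"type":"array","items":{"type":"number"}}},"hand":{"type":"number"},"grip_force":{"type":"number"}},"required":["moves"]}

```bash
mkdir -p pics; cat > h.py <<'E'
import numpy as np,cv2
from bench import env
def ray(ci,u,v):
    f=240/np.tan(np.radians(ci['fovy'])/2)
    d=np.array([(u-ci['cx'])/f,(v-ci['cy'])/f]); rd=np.hypot(*d); r=rd
    for _ in range(50): r=rd/(1+ci['k1']*r*r)
    if rd>0: d=d*r/rd
    R=np.array(ci['R']);t=np.array(ci['t'])
    o=-R.T@t; w=R.T@np.array([d[0],d[1],1]); return o,w/np.linalg.norm(w)
def plane(ci,u,v,z):
    o,w=ray(ci,u,v); return o+w*(z-o[2])/w[2]
def tri(c1,p1,c2,p2):
    o1,w1=ray(c1,*p1);o2,w2=ray(c2,*p2)
    A=np.stack([w1,-w2],1); s=np.linalg.lstsq(A,o2-o1,rcond=None)[0]
    a=o1+w1*s[0];b=o2+w2*s[1]; return (a+b)/2,np.linalg.norm(a-b)
def proj(ci,X):
    f=240/np.tan(np.radians(ci['fovy'])/2)
    c=np.array(ci['R'])@np.array(X)+np.array(ci['t']); d=c[:2]/c[2]; d=d*(1+ci['k1']*(d@d))
    return np.array([ci['cx'],ci['cy']])+f*d
E
python3 - <<'E'
from h import *
np.set_printoptions(precision=4,suppress=True)
for n in ['scene','side','wrist']:
    ci=env.camera_info(n); print(n,ci)
    cv2.imwrite(f'pics/{n}0.png',env.get_image(n)[:,:,::-1]); 
    import pickle; pickle.dump(ci,open(f'pics/{n}0.pkl','wb'))
print(env.sense())
E
```

```text
scene {'fovy': 53.35580781333776, 'cx': 317.01430555223124, 'cy': 233.33415620331624, 'k1': -0.038622401283641784, 'R': array([[-0.4395,  0.8979, -0.0248],
       [ 0.4986,  0.2209, -0.8382],
       [-0.7472, -0.3808, -0.5448]]), 't': array([ 0.1916, -0.2227,  1.4861])}
side {'fovy': 45.076400605554845, 'cx': 325.7951786907489, 'cy': 235.62738325924565, 'k1': -0.05711590130353851, 'R': array([[-0.993 , -0.1172, -0.0122],
       [-0.0488,  0.5034, -0.8627],
       [ 0.1072, -0.8561, -0.5056]]), 't': array([0.5561, 0.0696, 1.3967])}
wrist {'fovy': 60.87760815003593, 'cx': 321.04892271397335, 'cy': 240.05791455161824, 'k1': -0.0289135269537906, 'R': array([[ 0.3342, -0.9425, -0.0021],
       [-0.9071, -0.3222,  0.2707],
       [-0.2558, -0.0885, -0.9627]]), 't': array([-0.549 , -0.0348,  0.3798])}
{'t': 0.15, 'joints': array([68.0851, 17.8513,  0.8034, 86.6716, -0.2518, 75.5854, -1.5613]), 'joint_velocities': array([-0.0766, -0.014 ,  0.0749, -0.2311,  0.0146,  0.0304, -0.0202]), 'joint_efforts': array([  0.0007, -38.0272,   0.1465, -23.0848,   0.0123,   0.0097,
         0.0001]), 'tcp_pos': array([ 0.1838, -0.5181,  0.4039]), 'tcp_rot': array([[ 0.9425,  0.3342, -0.0007],
       [ 0.3342, -0.9425,  0.0017],
       [-0.0001, -0.0019, -1.    ]]), 'ft_force': array([ 0.8665, -0.0738, -0.4526]), 'ft_torque': array([-0.014 , -0.0179,  0.0283]), 'grip_width': 0.0852881041064609}
```

View pics/scene0.png

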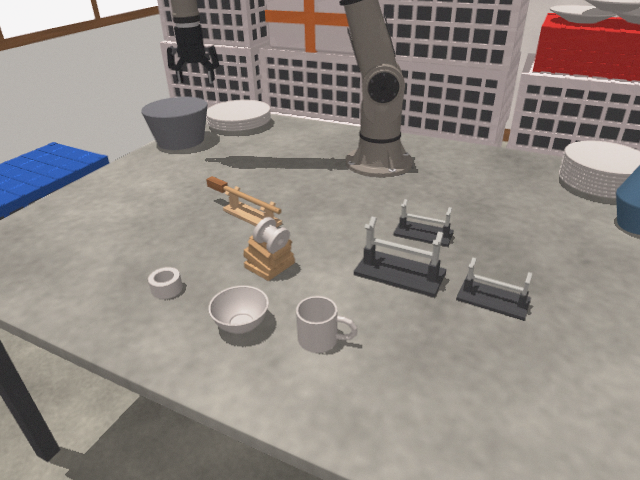

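View pics/side0.png

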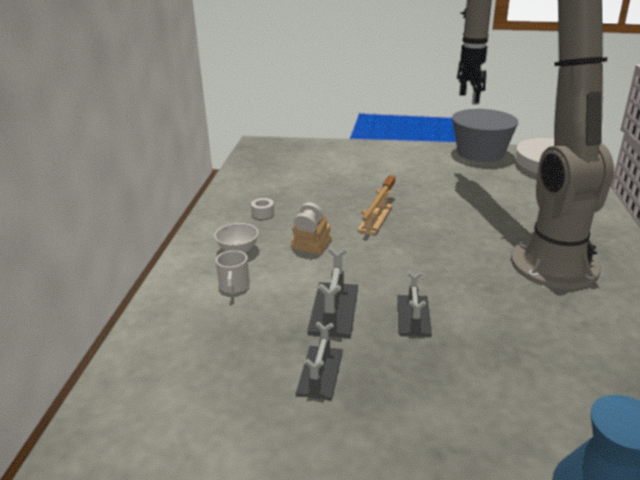

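View pics/wrist0.png

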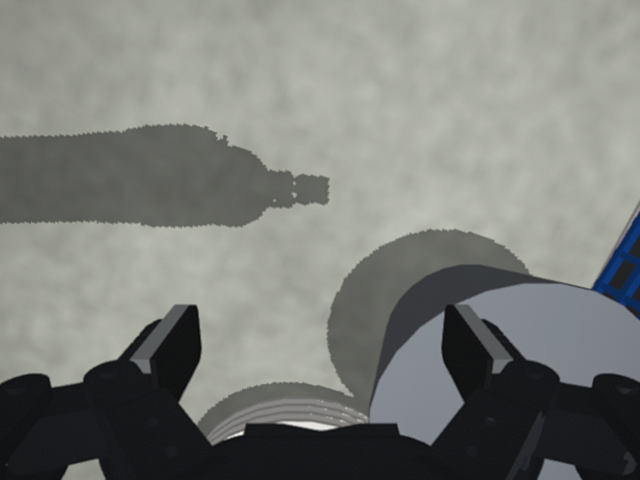

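The scene view shows the rod with its grip at (217,185) and tip at (280,208), the spool at (271,237) and the largest rack at (402,262). The bystanders are the ring (166,283), bowl (239,312) and mug (318,325). I'll zoom in to measure these.

```bash
python3 - <<'E'
import cv2,numpy as np
a=cv2.imread('pics/scene0.png');b=cv2.imread('pics/side0.png')
def crop(im,x0,y0,w,h,s,fn):
    c=cv2.resize(im[y0:y0+h,x0:x0+w],None,fx=s,fy=s,interpolation=cv2.INTER_CUBIC)
    for i in range(0,w,10):
        if (x0+i)%20==0: cv2.putText(c,str(x0+i),(i*s,10),0,.35,(0,0,255),1); cv2.line(c,(i*s,12),(i*s,18),(0,0,255))
    for i in range(0,h,10):
        if (y0+i)%20==0: cv2.putText(c,str(y0+i),(0,i*s+4),0,.35,(0,0,255),1); cv2.line(c,(22,i*s),(28,i*s),(0,0,255))
    cv2.imwrite(fn,c)
crop(a,200,170,110,110,5,'pics/c1.png'); crop(a,350,190,120,110,5,'pics/c2.png')
crop(b,280,160,120,100,6,'pics/c3.png'); crop(b,290,240,100,100,6,'pics/c4.png')
E
```

```text
(no output)
```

View pics/c1.png

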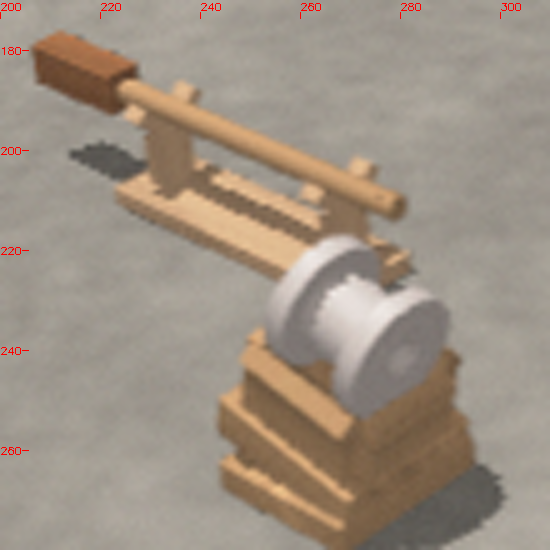

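View pics/c2.png

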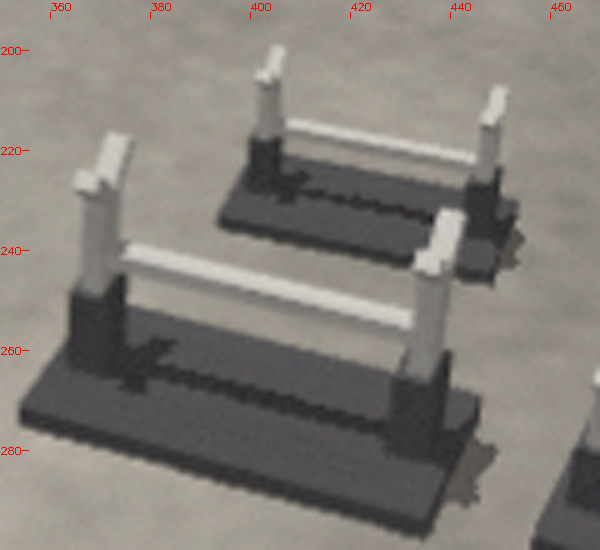

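View pics/c3.png

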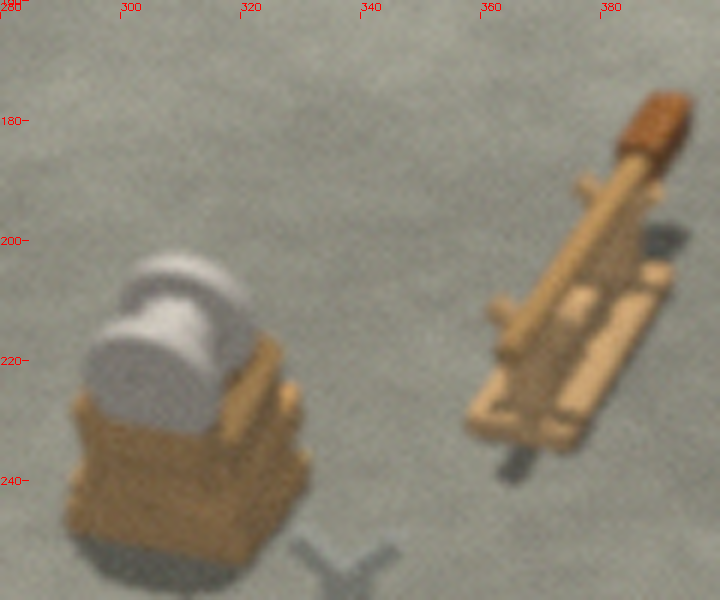

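View pics/c4.png

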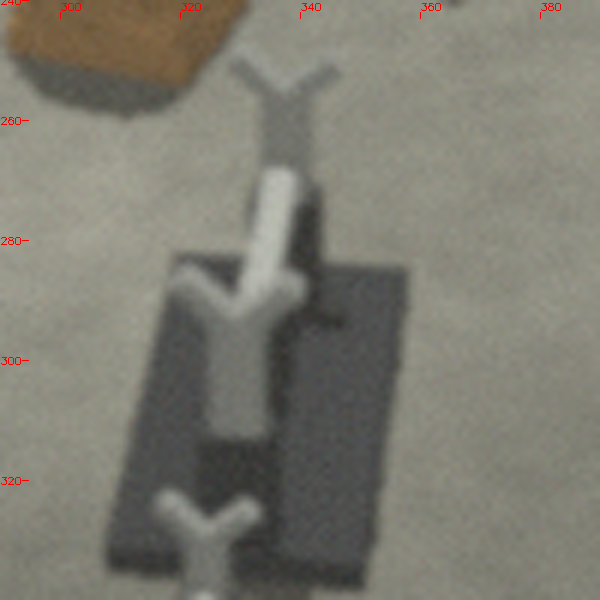

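```bash
python3 - <<'E'
from h import *
import pickle
np.set_printoptions(precision=4,suppress=True)
S=pickle.load(open('pics/scene0.pkl','rb'));D=pickle.load(open('pics/side0.pkl','rb'))
for n,a,b in [('tip',(279.5,211),(363.5,217.5)),('junction',(224.5,187.5),(384.5,186)),('flange+x face',(280.5,241),(303,222)),
 ('notch far',(435.5,240.5),(329,291)),('notch near',(369,225),(337,256))]:
    print(n,*tri(S,a,D,b))
for p in [(279.5,211),(224.5,187.5)]: print(plane(S,*p,.055))
for p in [(363.5,217.5),(384.5,186)]: print(plane(D,*p,.055))
print('rack corners',[plane(S,*p,.012)[:2] for p in [(354,272),(434,287.5),(445.5,270),(377,250)]])
print('rack corners side',[plane(D,*p,.012)[:2] for p in [(307.5,332),(350,335.5),(357.5,284.5),(319,283)]])
print('cradle',[plane(S,*p,0)[:2] for p in [(268,279),(294,263),(245,267)]])
print([ -np.array(c['R']).T@c['t'] for c in (S,D)])
for n,p in [('collar',(166,294)),('bowl',(239,330)),('cup',(317,347))]: print(n,plane(S,*p,0))
E
```

```text
tip [ 0.4717 -0.0806  0.059 ] 0.0037278156337302287
junction [ 0.4236 -0.2735  0.0589] 0.003981929371289499
flange+x face [0.6152 0.006  0.0856] 0.004481367555768038
notch far [0.5161 0.3006 0.1018] 0.0036243090360196135
notch near [0.5135 0.1619 0.0987] 0.007739582119643368
[ 0.4687 -0.0819  0.055 ]
[ 0.4207 -0.2753  0.055 ]
[ 0.4717 -0.0916  0.055 ]
[ 0.4233 -0.2862  0.055 ]
rack corners [array([0.5634, 0.1492]), array([0.5449, 0.3143]), array([0.4787, 0.3216]), array([0.4682, 0.1655])]
rack corners side [array([0.5588, 0.3252]), array([0.4722, 0.3272]), array([0.4697, 0.1485]), array([0.5576, 0.1514])]
cradle [array([ 0.6458, -0.0126]), array([0.5732, 0.0107]), array([ 0.6304, -0.0806])]
[array([1.3056, 0.443 , 0.6277]), array([0.4058, 1.2259, 0.773 ])]
collar [ 0.7753 -0.1787  0.    ]
bowl [0.7987 0.0165 0.    ]
cup [0.7761 0.1665 0.    ]
```

```bash
cat >> h.py <<'E'
np.set_printoptions(precision=4,suppress=True)
from scipy.spatial.transform import Rotation as Ro
def frame(head,pitch=0): # tool x along rod, pitch>0 = tip down
    h=np.radians(head); x=np.array([np.cos(h)*np.cos(pitch),np.sin(h)*np.cos(pitch),-np.sin(pitch)])
    y=np.array([np.sin(h),-np.cos(h),0]); z=np.cross(x,y); return np.stack([x,y,z],1)
def delta(P,Rt):
    s=env.sense(); R0=np.array(s['tcp_rot']); p0=np.array(s['tcp_pos'])
    print('t',s['t'],'pos',p0,'grip',s['grip_width'],'F',s['ft_force'])
    print('shift tool cm',100*R0.T@(np.array(P)-p0),'rotvec',Ro.from_matrix(R0.T@Rt).as_rotvec())
E
python3 - <<'E'
from h import *
import pickle
c=env.camera_info('wrist'); R=np.array(c['R']); o=-R.T@np.array(c['t']); s=env.sense()
print(s['tcp_rot'].T@(o-s['tcp_pos']), (R@s['tcp_rot']).T)
# target: above rod, grip in view
delta([0.416,-0.308,0.40],frame(76))
E
```

```text
[0.0693 0.0002 0.0298] [[-0.0001 -0.9627 -0.2706]
 [ 1.     -0.0001  0.    ]
 [-0.     -0.2706  0.9627]]
t 0.15 pos [ 0.1838 -0.5181  0.4039] grip 0.0852881041064609 F [ 0.8665 -0.0738 -0.4526]
shift tool cm [ 28.9119 -12.0421   0.4048] rotvec [-0.0018 -0.0008 -0.9857]
```

Call:
{"api": "step_arm", "payload": {
  "moves": [
    [4.7, -2.7, 0, 0, 0, 0],
    [4.7, -2.7, 0, 0, 0, 0],
    [4.7, -2.7, 0, 0, 0, 0],
    [4.7, -2.7, 0, 0, 0, 0],
    [4.7, -2.7, 0, 0, 0, 0],
    [4.7, -2.7, 0, 0, 0, 0],
    [4.7, -2.7, 0, 0, 0, -0.16],
    [0, 0, 0, 0, 0, -0.165],
    [0, 0, 0, 0, 0, -0.165],
    [0, 0, 0, 0, 0, -0.165],
    [0, 0, 0, 0, 0, -0.165],
    [0, 0, 0, 0, 0, -0.165]
  ]
}}

```text
t: 1.65
tcp_pos: [0.4306, -0.2302, 0.4043]
tcp_rot: [[0.237, 0.971, -0.001], [0.971, -0.237, 0.0], [0.0, -0.001, -1.0]]
ft_force: [0.3, 0.6, 0.2]
grip_width: 0.0854
```

```bash
cat >> h.py <<'E'
import pickle
def snap(n,tag):
    ci=env.camera_info(n); im=env.get_image(n)[:,:,::-1].copy(); cv2.imwrite(f'pics/{tag}.png',im); pickle.dump(ci,open(f'pics/{tag}.pkl','wb')); return ci,im
def load(tag): return pickle.load(open(f'pics/{tag}.pkl','rb')),cv2.imread(f'pics/{tag}.png')
E
python3 - <<'E'
from h import *
snap('wrist','w1'); delta([0.435,-0.23,0.40],frame(76))
E
```

```text
t 1.7 pos [ 0.4306 -0.2302  0.4043] grip 0.085194364899541 F [ 0.4655 -0.573  -1.4315]
shift tool cm [0.1233 0.4231 0.4327] rotvec [-0.0008 -0.0002  0.0081]
```

View pics/w1.png

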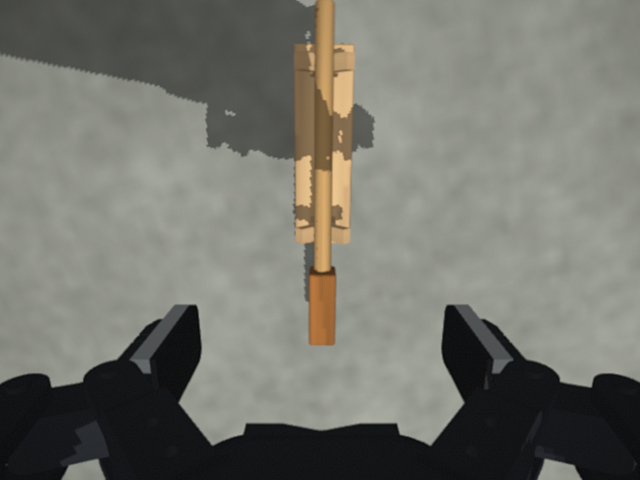

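The rod's grip is at x 309–335, y 269–345 px, and the dowel runs up to (325,0) px. Next: measure the axis.

```bash
python3 - <<'E'
from h import *
ci,im=load('w1'); hsv=cv2.cvtColor(im,cv2.COLOR_BGR2HSV)
for v in (10,90,180,230,255,290,310,330):
    r=hsv[v,280:370]; print(v,[tuple(int(q) for q in x) for x in r[10:70:6]])
m=((hsv[:,:,0]<14)&(hsv[:,:,1]>150)).astype(np.uint8); m[:250]=0
ys,xs=np.where(m); print(xs.min(),xs.max(),ys.min(),ys.max())
(c,wh,a)=cv2.minAreaRect(np.stack([xs,ys],1).astype(np.float32)); print(c,wh,a)
for v in (280,340):
    x=np.where(m[v])[0]; print(v,x.min(),x.max(),plane(ci,x.min(),v,.067),plane(ci,x.max()+1,v,.067))
print(plane(ci,322,271,.067),plane(ci,322,345,.067))
# dowel edges by gradient
g=cv2.cvtColor(im,cv2.COLOR_BGR2GRAY).astype(int)
for v in (250,258): 
    print(v,hsv[v,300:345,1])
E
```

```text
10 [(45, 17, 89), (42, 15, 87), (40, 18, 86), (40, 18, 85), (20, 44, 86), (18, 125, 163), (17, 125, 190), (17, 126, 160), (39, 17, 152), (40, 15, 151)]
90 [(36, 15, 85), (16, 106, 123), (17, 102, 122), (17, 102, 130), (16, 109, 117), (18, 125, 141), (17, 127, 203), (17, 121, 152), (18, 102, 225), (17, 101, 224)]
180 [(41, 14, 150), (17, 106, 187), (17, 102, 220), (18, 100, 229), (17, 114, 123), (17, 126, 202), (17, 125, 206), (16, 106, 197), (18, 100, 229), (18, 100, 226)]
230 [(40, 16, 147), (17, 102, 190), (17, 103, 196), (16, 103, 207), (17, 113, 158), (18, 126, 201), (17, 126, 206), (17, 103, 189), (17, 104, 191), (17, 104, 199)]
255 [(37, 15, 152), (37, 15, 154), (40, 14, 159), (42, 14, 90), (17, 107, 124), (17, 125, 200), (17, 124, 205), (40, 15, 150), (40, 15, 150), (41, 14, 149)]
290 [(37, 15, 155), (39, 17, 152), (39, 17, 152), (13, 67, 95), (14, 167, 183), (14, 167, 159), (14, 167, 162), (14, 171, 163), (34, 14, 151), (34, 12, 150)]
310 [(38, 19, 150), (37, 15, 154), (39, 17, 154), (20, 33, 139), (14, 167, 180), (14, 169, 172), (14, 166, 157), (14, 168, 159), (43, 12, 150), (42, 17, 149)]
330 [(40, 16, 147), (38, 14, 145), (39, 17, 150), (17, 36, 135), (14, 168, 179), (14, 169, 174), (14, 166, 160), (14, 172, 157), (40, 15, 156), (43, 15, 156)]
310 334 267 338
(322.0, 302.5) (71.0, 24.0) 90.0Traceback (most recent call last):
  File "<stdin>", line 9, in <module>
    return umr_minimum(a, axis, None, out, keepdims, initial, where)
ValueError: zero-size array to reduction operation minimum which has no identity
```

```bash
python3 - <<'E'
from h import *
ci,im=load('w1'); hsv=cv2.cvtColor(im,cv2.COLOR_BGR2HSV); s=hsv[:,:,1].astype(int)
for v in (6,12,20,250,258,262):
    x=np.where(s[v,300:345]>60)[0]+300; a,b=plane(ci,x.min(),v,.055),plane(ci,x.max()+1,v,.055); print(v,x.min(),x.max(),a[:2],b[:2],np.linalg.norm(a-b),(a+b)[:2]/2)
for v in (278,290,310,325,335):
    x=np.where(s[v,295:350]>140)[0]+295; a,b=plane(ci,x.min(),v,.067),plane(ci,x.max()+1,v,.067); print(v,x.min(),x.max(),np.linalg.norm(a-b),(a+b)[:2]/2)
print([ (v,s[v,322]) for v in list(range(262,276))+list(range(335,350))])
for v in (267,269,271,339,343,346): print(v,plane(ci,322.5,v,.067)[:2])
E
```

```text
6 315 334 [ 0.4626 -0.083 ] [ 0.4763 -0.0863] 0.014115753117957501 [ 0.4694 -0.0847]
12 315 333 [ 0.4616 -0.0867] [ 0.4747 -0.0899] 0.013452335645512807 [ 0.4682 -0.0883]
20 315 333 [ 0.4604 -0.0918] [ 0.4735 -0.095 ] 0.013509532836868458 [ 0.4669 -0.0934]
250 314 330 [ 0.4184 -0.2575] [ 0.4319 -0.2608] 0.013909415519293483 [ 0.4251 -0.2592]
258 314 330 [ 0.4167 -0.2642] [ 0.4303 -0.2675] 0.013987468243765755 [ 0.4235 -0.2659]
262 314 330 [ 0.4159 -0.2676] [ 0.4295 -0.2709] 0.014026942596591431 [ 0.4227 -0.2692]
278 309 334 0.02088458463328064 [ 0.42   -0.2783]
290 309 334 0.0210671625542931 [ 0.4176 -0.2884]
310 310 334 0.020558738019702715 [ 0.4138 -0.3057]
325 310 333 0.019961441483122826 [ 0.4101 -0.3189]
335 310 333 0.02011530990041391 [ 0.4079 -0.3279]
[(262, np.int64(124)), (263, np.int64(126)), (264, np.int64(126)), (265, np.int64(125)), (266, np.int64(125)), (267, np.int64(124)), (268, np.int64(126)), (269, np.int64(126)), (270, np.int64(126)), (271, np.int64(128)), (272, np.int64(134)), (273, np.int64(160)), (274, np.int64(168)), (275, np.int64(167)), (335, np.int64(168)), (336, np.int64(169)), (337, np.int64(169)), (338, np.int64(169)), (339, np.int64(168)), (340, np.int64(169)), (341, np.int64(167)), (342, np.int64(169)), (343, np.int64(174)), (344, np.int64(145)), (345, np.int64(60)), (346, np.int64(15)), (347, np.int64(14)), (348, np.int64(15)), (349, np.int64(17))]
267 [ 0.4226 -0.2694]
269 [ 0.4222 -0.271 ]
271 [ 0.4218 -0.2726]
339 [ 0.4075 -0.3316]
343 [ 0.4066 -0.3353]
346 [ 0.4059 -0.3381]
```

Call:
{"api": "step_arm", "payload": {
  "moves": [
    [4.7, 2.3, 0, 0, 0, 0],
    [4.7, 2.3, 0, 0, 0, 0],
    [4.7, 2.3, 0, 0, 0, 0],
    [4.7, 2.3, 0, 0, 0, 0],
    [4.7, 2.3, 0, 0, 0, 0],
    [0, 0, 0, 0, 0, 0]
  ]
}}

```text
t: 2.45
tcp_pos: [0.6006, -0.0245, 0.4037]
tcp_rot: [[0.236, 0.972, -0.0], [0.972, -0.236, 0.005], [0.005, -0.002, -1.0]]
ft_force: [-0.6, -0.4, 0.2]
grip_width: 0.0852
```

```bash
python3 - <<'E'
from h import *
snap('wrist','w2'); delta([0.6,-0.03,0.40],frame(76))
E
```

```text
t 2.5 pos [ 0.5998 -0.0276  0.4038] grip 0.08552528562990439 F [-0.0801 -0.8383 -0.7505]
shift tool cm [-0.2324  0.0768  0.3777] rotvec [-0.0017 -0.0011  0.0024]
```

View pics/w2.png

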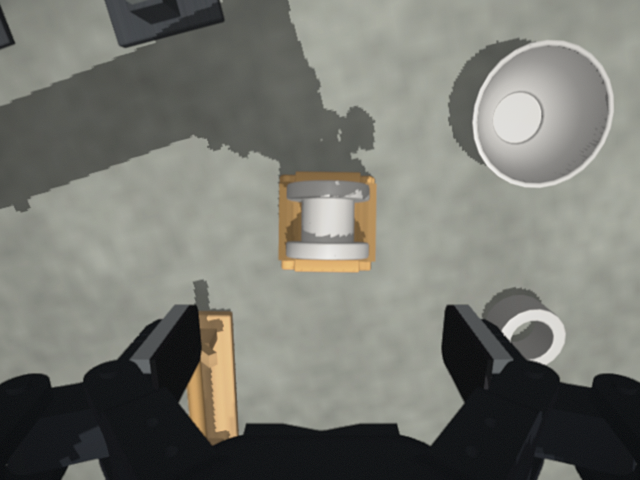

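The spool is seen from above at about (328,220) px. Its flanges span x 287–369 px at rows ~190 and ~250.

```bash
python3 - <<'E'
from h import *
ci,im=load('w2'); hsv=cv2.cvtColor(im,cv2.COLOR_BGR2HSV); s=hsv[:,:,1].astype(int)
for v in list(range(178,262,4)):
    x=np.where(s[v,270:390]<40)[0]+270
    segs=np.split(x,np.where(np.diff(x)>2)[0]+1); segs=[(int(q[0]),int(q[-1])+1) for q in segs if len(q)>8]
    print(v,segs)
c=cv2.resize(im[165:280,270:385],None,fx=5,fy=5,interpolation=cv2.INTER_CUBIC)
for i in range(0,115,10):
    cv2.putText(c,str(270+i),(i*5,10),0,.35,(0,0,255)); cv2.putText(c,str(165+i),(0,i*5+4),0,.35,(0,0,255))
cv2.imwrite('pics/c5.png',c)
E
```

```text
178 [(270, 279), (375, 390)]
182 [(270, 279), (296, 356), (376, 390)]
186 [(270, 279), (288, 368), (377, 390)]
190 [(270, 279), (287, 369), (377, 390)]
194 [(270, 279), (287, 369), (377, 390)]
198 [(288, 369), (377, 390)]
202 [(302, 355), (377, 390)]
206 [(302, 354), (377, 390)]
210 [(302, 354), (377, 390)]
214 [(302, 354), (377, 390)]
218 [(302, 354), (377, 390)]
222 [(302, 354), (377, 390)]
226 [(302, 354), (377, 390)]
230 [(302, 354), (377, 390)]
234 [(302, 354), (376, 390)]
238 [(302, 354), (376, 390)]
242 [(287, 360), (376, 390)]
246 [(286, 368), (376, 390)]
250 [(287, 368), (376, 390)]
254 [(287, 368), (376, 390)]
258 [(298, 363), (376, 390)]
```

View pics/c5.png

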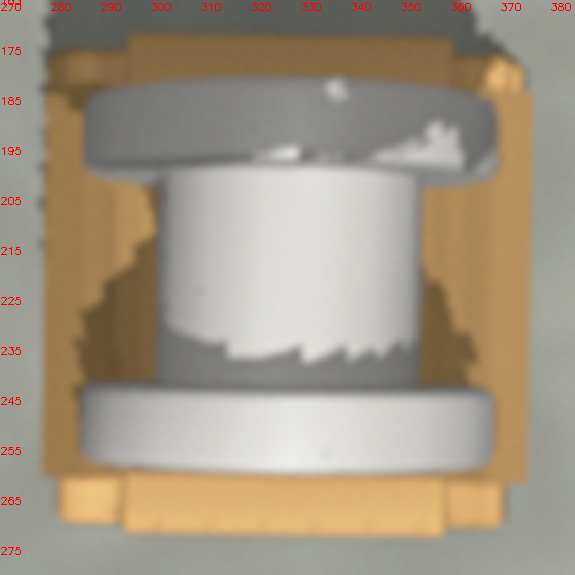

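```bash
python3 - <<'E'
from h import *
ci,im=load('w2')
for n,u0,u1,v,z in [('down',287,369,192,.080),('up',286.5,368,250,.090),('w1',302,354,206,.081),('w2',302,354,234,.087)]:
    a,b=plane(ci,u0,v,z),plane(ci,u1,v,z); print(n,(a+b)[:2]/2,np.linalg.norm(a-b))
d=[(plane(ci,287,192,.08)+plane(ci,369,192,.08))/2,(plane(ci,286.5,250,.09)+plane(ci,368,250,.09))/2]
q=d[0]-d[1]; print('heading',np.degrees(np.arctan2(q[1],q[0])),'len',np.linalg.norm(q))
# cradle foot/edges heading: left edge
print('centre',(d[0]+d[1])/2)
# end edges of cradle sides
for p in [(279,180),(279,258),(377,188),(376,258)]: print(plane(ci,*p,.06)[:2])
# rows of near-flange top rim/ down-flange top rim
for v,z in [(243,.085+.030*.969+.015*.247),(258,.12),(181,.11),(199,.11)]: print(v,plane(ci,328,v,z)[:2])
E
```

```text
down [ 0.6112 -0.0026] 0.05938628501858664
up [ 0.6011 -0.0421] 0.059247247369820476
w1 [ 0.6089 -0.0124] 0.03786519092015933
w2 [ 0.6043 -0.0314] 0.03778244426485516
heading 75.6329416077804 len 0.042053904181190094
centre [ 0.6062 -0.0224  0.085 ]
[0.5764 0.0122]
[ 0.5599 -0.0485]
[ 0.6483 -0.0115]
[ 0.6361 -0.0669]
243 [ 0.6043 -0.0294]
258 [ 0.602  -0.0387]
181 [0.6135 0.0089]
199 [ 0.6108 -0.0025]
```

Call:
{"api": "step_arm", "payload": {
  "moves": [
    [-5.2, -1.9, 0, 0, 0, 0],
    [-5.2, -1.9, 0, 0, 0, 0],
    [-5.2, -1.9, 0, 0, 0, 0],
    [-5.2, -1.9, 0, 0, 0, 0],
    [-5.2, -1.9, 0, 0, 0, 0],
    [-5.2, -1.9, 0, 0, 0, 0],
    [0, 0, 5, 0, 0, 0],
    [0, 0, 5, 0, 0, 0],
    [0, 0, 0, 0, 0, 0]
  ]
}}

```text
t: 3.62
tcp_pos: [0.4097, -0.3053, 0.3011]
tcp_rot: [[0.246, 0.969, -0.009], [0.969, -0.246, 0.005], [0.003, -0.01, -1.0]]
ft_force: [-0.1, -0.2, 0.6]
grip_width: 0.0858
```

```bash
python3 - <<'E'
from h import *
snap('wrist','w3'); delta([0.4138,-0.305,0.21],frame(75.8))
E
```

```text
t 3.675 pos [ 0.4115 -0.3058  0.304 ] grip 0.0857585030110665 F [ 0.8186 -0.2437  0.6486]
shift tool cm [0.1243 0.2393 9.3981] rotvec [-0.0036 -0.0007  0.0001]
```

View pics/w3.png

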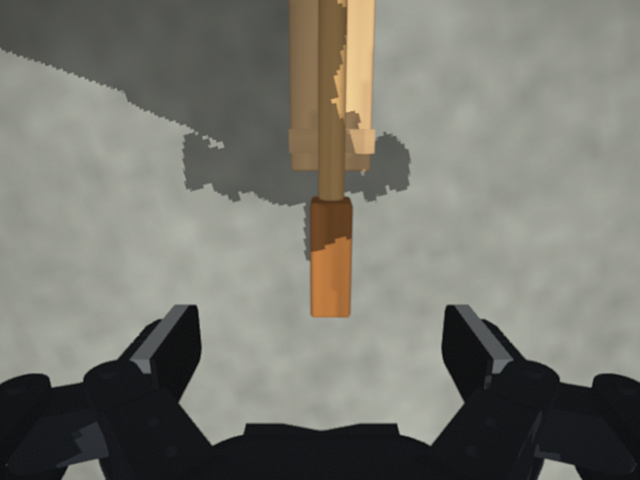

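```bash
python3 - <<'E'
from h import *
ci,im=load('w3'); hsv=cv2.cvtColor(im,cv2.COLOR_BGR2HSV); s=hsv[:,:,1].astype(int)
for v in (215,225,260,280,300,310):
    x=np.where(s[v,295:365]>140)[0]+295; a,b=plane(ci,x.min(),v,.067),plane(ci,x.max()+1,v,.067); print(v,x.min(),x.max(),np.linalg.norm(a-b),(a+b)[:2]/2)
print([(v,s[v,331],hsv[v,331,2]) for v in list(range(192,204))+list(range(310,322))])
print(plane(ci,331,198,.067),plane(ci,331,317,.067))
s=env.sense(); print(s['tcp_pos'],s['tcp_rot'])
R=np.array(ci['R']);print(-R.T@ci['t'],R)
E
```

```text
215 311 350 0.020440904206331073 [ 0.4192 -0.2816]
225 311 350 0.02057719021061312 [ 0.418  -0.2867]
260 311 350 0.02107468611486908 [ 0.4134 -0.3051]
280 311 349 0.02084012056669479 [ 0.4105 -0.316 ]
300 311 349 0.02114356884436553 [ 0.4077 -0.3272]
310 312 348 0.020207366409220554 [ 0.4063 -0.3329]
[(192, np.int64(123), np.uint8(126)), (193, np.int64(124), np.uint8(127)), (194, np.int64(122), np.uint8(127)), (195, np.int64(123), np.uint8(126)), (196, np.int64(123), np.uint8(126)), (197, np.int64(122), np.uint8(127)), (198, np.int64(123), np.uint8(124)), (199, np.int64(121), np.uint8(120)), (200, np.int64(125), np.uint8(104)), (201, np.int64(144), np.uint8(83)), (202, np.int64(166), np.uint8(77)), (203, np.int64(168), np.uint8(85)), (310, np.int64(166), np.uint8(186)), (311, np.int64(166), np.uint8(184)), (312, np.int64(167), np.uint8(185)), (313, np.int64(167), np.uint8(185)), (314, np.int64(167), np.uint8(185)), (315, np.int64(169), np.uint8(183)), (316, np.int64(148), np.uint8(172)), (317, np.int64(73), np.uint8(164)), (318, np.int64(22), np.uint8(161)), (319, np.int64(15), np.uint8(165)), (320, np.int64(15), np.uint8(165)), (321, np.int64(16), np.uint8(162))]
[ 0.4213 -0.2731  0.067 ] [ 0.4055 -0.3371  0.067 ]
[ 0.4115 -0.3058  0.304 ] [[ 0.2452  0.9695 -0.0034]
 [ 0.9695 -0.2452  0.0015]
 [ 0.0007 -0.0036 -1.    ]]
[ 0.427  -0.2386  0.2716] [[ 0.9692 -0.2463 -0.0098]
 [-0.2347 -0.9344  0.2678]
 [-0.0751 -0.2573 -0.9634]]
```

Call:
{"api": "step_arm", "payload": {
  "moves": [
    [0.1, 0.22, 3, 0, 0, 0],
    [0, 0, 3, 0, 0, 0],
    [0, 0, 2, 0, 0, 0],
    [0, 0, 1.4, 0, 0, 0],
    [0, 0, 0, 0, 0, 0],
    [0, 0, 0, 0, 0, 0]
  ]
}}

```text
t: 4.42
tcp_pos: [0.4161, -0.3053, 0.2121]
tcp_rot: [[0.243, 0.97, 0.002], [0.97, -0.243, -0.002], [-0.001, 0.003, -1.0]]
ft_force: [0.2, -0.7, 0.6]
grip_width: 0.0854
```

```bash
python3 - <<'E'
from h import *
snap('wrist','w4'); delta([0.4136,-0.305,0.21],frame(75.8))
E
```

```text
t 4.475 pos [ 0.4161 -0.3052  0.212 ] grip 0.08536549806429354 F [-0.1872 -0.446  -0.0182]
shift tool cm [-0.0403 -0.2473  0.2043] rotvec [0.0025 0.0012 0.0027]
```

View pics/w4.png

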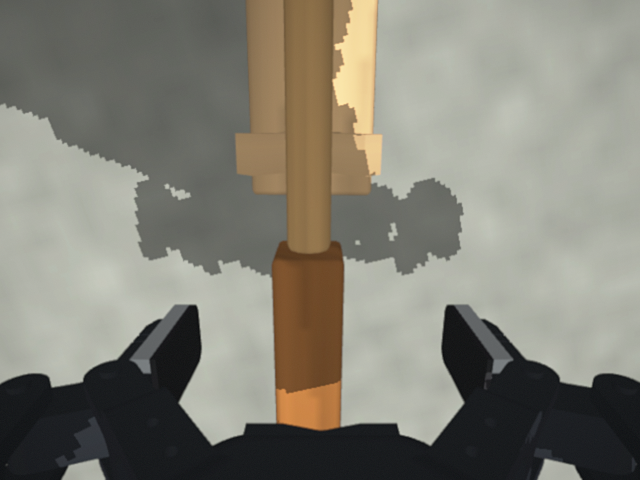

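```bash
python3 - <<'E'
from h import *
for tag in ['w4']:
    ci,im=load(tag); hsv=cv2.cvtColor(im,cv2.COLOR_BGR2HSV); s=hsv[:,:,1].astype(int)
    for v in (270,300,340,380):
        x=np.where(s[v,250:365]>140)[0]+250; a,b=plane(ci,x.min(),v,.067),plane(ci,x.max()+1,v,.067); print(v,x.min(),x.max(),np.linalg.norm(a-b),(a+b)[:2]/2)
s=env.sense()
R=np.array(ci['R']);o=-R.T@ci['t'];T=s['tcp_rot']; print(T.T@(o-s['tcp_pos']),T.T@R.T)
for t in ['wrist0','w1','w2','w3','w4']:
    im=cv2.imread(f'pics/{t}.png').astype(int).sum(2)
    r=im[330]; print(t, [int(i) for i in np.where(np.abs(np.diff(r))>60)[0] if i<210 or i>430])
E
```

```text
270 273 342 0.020962792230031838 [ 0.4199 -0.2785]
300 274 341 0.020814623170234237 [ 0.4174 -0.2879]
340 275 340 0.020827899643887524 [ 0.414  -0.3012]
380 276 339 0.020855171640473773 [ 0.4103 -0.3153]
[0.0687 0.0007 0.0297] [[-0.0002 -0.9627 -0.2707]
 [ 1.     -0.0003  0.0002]
 [-0.0002 -0.2707  0.9627]]
wrist0 [140, 141, 142, 143, 152, 169, 170, 198, 199, 200, 441, 442, 443, 471, 472, 489, 490, 499, 500]
w1 [141, 142, 152, 170, 198, 199, 200, 441, 442, 443, 471, 472, 489, 499, 500]
w2 [141, 142, 152, 169, 170, 199, 200, 441, 442, 443, 471, 472, 489, 490, 499, 500, 501, 502, 514, 515, 523, 550, 551, 552, 564]
w3 [140, 141, 142, 143, 152, 169, 170, 198, 199, 200, 441, 442, 443, 471, 472, 489, 490, 498, 499, 500, 501]
w4 [140, 141, 142, 143, 152, 169, 170, 198, 199, 200, 441, 442, 443, 471, 472, 489, 490, 498, 499, 500, 501]
```

Call:
{"api": "step_arm", "payload": {
  "moves": [
    [0, -0.32, 0.2, 0, 0, 0],
    [0, 0, 0, 0, 0, 0],
    [0, 0, 0, 0, 0, 0]
  ]
}}

```text
t: 4.85
tcp_pos: [0.4123, -0.304, 0.2088]
tcp_rot: [[0.243, 0.97, 0.0], [0.97, -0.243, -0.0], [-0.0, 0.0, -1.0]]
ft_force: [-0.3, -0.6, 0.5]
grip_width: 0.0857
```

```bash
python3 - <<'E'
from h import *
ci,im=snap('wrist','w5'); delta([0.4136,-0.305,0.21],frame(75.8))
hsv=cv2.cvtColor(im,cv2.COLOR_BGR2HSV); s=hsv[:,:,1].astype(int)
for v in (300,340,380):
        x=np.where(s[v,250:375]>140)[0]+250; a,b=plane(ci,x.min(),v,.067),plane(ci,x.max()+1,v,.067); print(v,x.min(),x.max(),np.linalg.norm(a-b),(a+b)[:2]/2)
E
```

```text
t 4.9 pos [ 0.4123 -0.304   0.2088] grip 0.08574846520345539 F [-0.8637 -0.4341  0.0657]
shift tool cm [-0.0639  0.1477 -0.1232] rotvec [0.0001 0.0001 0.0029]
300 287 357 0.021110377602208984 [ 0.4179 -0.2861]
340 288 355 0.020841567651044817 [ 0.4145 -0.2989]
380 289 354 0.020885229251826815 [ 0.4111 -0.3127]
```

Call:
{"api": "step_arm", "payload": {
  "moves": [
    [0, 0, 0, 0, 0, 0],
    [0, 0, 0, 0, 0, 0],
    [0, 0, 0, 0, 0, 0],
    [0, 0, 0, 0, 0, 0],
    [0, 0, 0, 0, 0, 0],
    [0, 0, 0, 0, 0, 0],
    [0, 0, 0, 0, 0, 0],
    [0, 0, 0, 0, 0, 0]
  ],
  "hand": -1,
  "grip_force": 100
}}

```text
t: 5.9
tcp_pos: [0.4126, -0.304, 0.2088]
tcp_rot: [[0.242, 0.97, 0.001], [0.97, -0.242, -0.0], [-0.0, 0.001, -1.0]]
ft_force: [1.0, -0.4, 0.6]
grip_width: 0.0207
```

```bash
python3 - <<'E'
from h import *
ci,im=snap('wrist','w6'); delta([0.4136,-0.305,0.21],frame(75.8))
s=env.sense();print(s['tcp_rot'])
E
```

```text
t 5.95 pos [ 0.4126 -0.304   0.2088] grip 0.020956998587048713 F [ 0.4529 -0.1319  1.0586]
shift tool cm [-0.069   0.1244 -0.1152] rotvec [0.0007 0.0001 0.0029]
[[ 0.2425  0.9701  0.0007]
 [ 0.9701 -0.2425 -0.0003]
 [-0.0001  0.0007 -1.    ]]
```

View pics/w6.png

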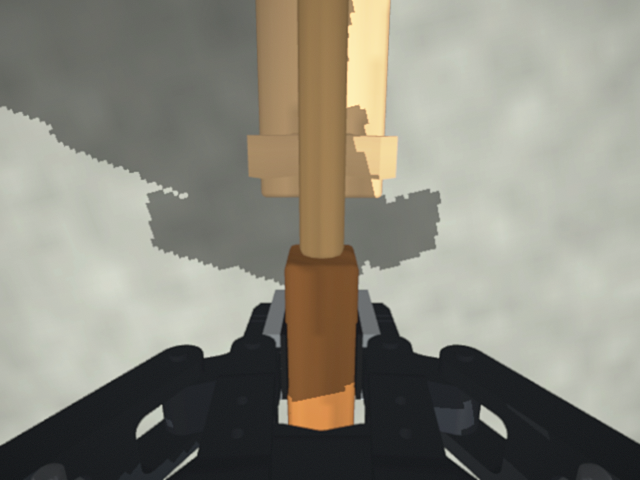

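Gripped, width 21 mm. The rod is centred in the jaws and parallel to tool x. I'll lift it out of the rest.

Call:
{"api": "step_arm", "payload": {
  "moves": [
    [0, 0, -1, 0, 0, 0],
    [0, 0, -2, 0, 0, 0],
    [0, 0, -3, 0, 0, 0],
    [0, 0, -4, 0, 0, 0],
    [0, 0, -3, 0, 0, 0],
    [0, 0, 0, 0, 0, 0],
    [0, 0, 0, 0, 0, 0]
  ]
}}

```text
t: 6.82
tcp_pos: [0.4116, -0.3037, 0.3376]
tcp_rot: [[0.242, 0.97, -0.002], [0.97, -0.242, 0.001], [0.001, -0.003, -1.0]]
ft_force: [-0.2, 0.8, -2.1]
grip_width: 0.0211
```

```bash
cat >> h.py <<'E'
C=np.array([.6064,-.0222,.085]); HEAD=76.0; ORG=np.array([-.0006,0,.1538])
def rodgoal(d,pitch=.25,C=C,head=HEAD,up=0):
    F=frame(head,pitch); O=C-d*F[:,0]+np.array([0,0,up]); return O-F@ORG,F
def go(*a,**k):
    P,F=rodgoal(*a,**k); print('goal',P); delta(P,F)
E
python3 - <<'E'
from h import *
ci,im=snap('wrist','w7'); go(.288)
print(env.sense()['tcp_rot'])
E
```

```text
goal [ 0.5482 -0.2555  0.3051]
t 6.875 pos [ 0.4115 -0.3036  0.3371] grip 0.020694740038004873 F [-0.0029 -0.9015 -1.8947]
shift tool cm [ 7.9844 12.1123  3.1653] rotvec [-0.0036 -0.2511 -0.    ]
[[ 0.2424  0.9702 -0.0032]
 [ 0.9702 -0.2424  0.0019]
 [ 0.0011 -0.0035 -1.    ]]
```

View pics/w7.png

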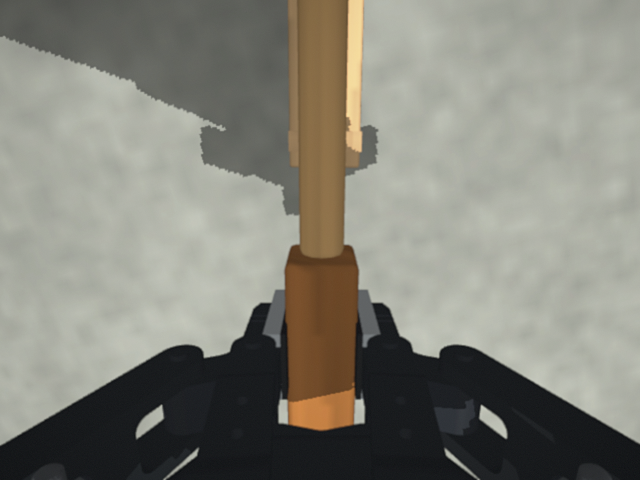

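Call:
{"api": "step_arm", "payload": {
  "moves": [
    [2, 3, 0, 0, 0, 0],
    [2, 3, 0, 0, 0, 0],
    [2, 3, 0.6, 0, 0, 0],
    [2, 3.1, 1.2, 0, 0, 0],
    [0, 0, 1.3, 0, -0.08, 0],
    [0, 0, 0, 0, -0.09, 0],
    [0, 0, 0, 0, -0.08, 0],
    [0, 0, 0, 0, 0, 0],
    [0, 0, 0, 0, 0, 0],
    [0, 0, 0, 0, 0, 0]
  ]
}}

```text
t: 8.12
tcp_pos: [0.5488, -0.2563, 0.3074]
tcp_rot: [[0.236, 0.97, -0.061], [0.94, -0.244, -0.239], [-0.247, -0.001, -0.969]]
ft_force: [0.4, -0.7, -1.6]
grip_width: 0.0204
```

```bash
python3 - <<'E'
from h import *
snap('wrist','w8');snap('side','s8');snap('scene','e8'); go(.288)
print(env.sense()['tcp_rot'])
a=cv2.imread('pics/s8.png')[140:260,270:400];b=cv2.imread('pics/e8.png')[150:280,200:330]
cv2.imwrite('pics/c8.png',np.hstack([cv2.resize(a,(400,400)),cv2.resize(b,(400,400))]))
E
```

```text
goal [ 0.5482 -0.2555  0.3051]
t 8.275 pos [ 0.5489 -0.2562  0.3077] grip 0.020813266238522983 F [ 0.0121  0.2679 -0.3637]
shift tool cm [ 0.1202 -0.0848  0.2382] rotvec [-0.0003 -0.0003 -0.0016]
[[ 0.2359  0.9699 -0.0601]
 [ 0.9398 -0.2434 -0.2397]
 [-0.2471  0.0001 -0.969 ]]
```

View pics/w8.png

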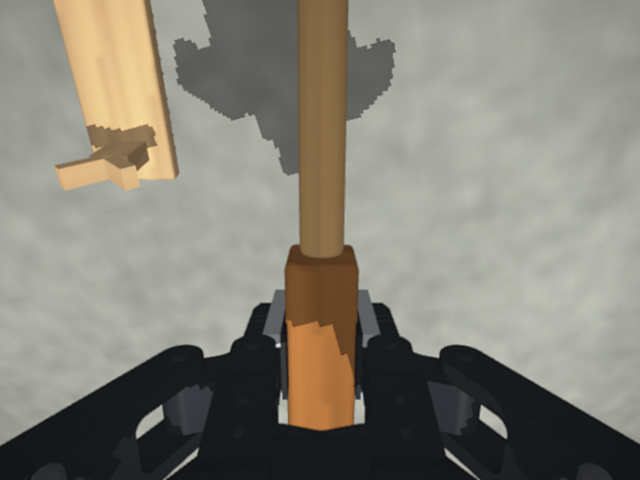

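View pics/c8.png

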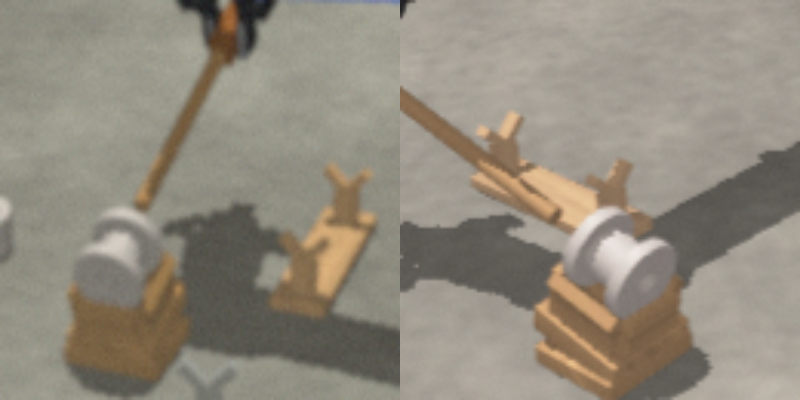

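```bash
python3 - <<'E'
from h import *
ci,im=load('w8'); s=env.sense(); T=s['tcp_rot'];p=s['tcp_pos']
hsv=cv2.cvtColor(im,cv2.COLOR_BGR2HSV); S=hsv[:,:,1].astype(int)
for v in (4,30,60,90,120,150,180,210,240):
    x=np.where(S[v,270:380]>60)[0]+270
    res=[]
    for u in (x.min(),x.max()+1):
        o,w=ray(ci,u,v); o=T.T@(o-p); w=T.T@w; q=o+w*(.1538-o[2])/w[2]; res.append(q)
    m=(res[0]+res[1])/2; print(v,x.min(),x.max()+1,m,res[1][1]-res[0][1])
for v in (270,300,330,400):
    x=np.where(S[v,270:380]>140)[0]+270
    res=[]
    for u in (x.min(),x.max()+1):
        o,w=ray(ci,u,v); o=T.T@(o-p); w=T.T@w; q=o+w*(.1538-.012-o[2])/w[2]; res.append(q)
    m=(res[0]+res[1])/2; print(v,x.min(),x.max()+1,m,res[1][1]-res[0][1])
E
```

```text
4 297 348 [0.1007 0.0008 0.1538] 0.013916233785935416
30 297 348 [0.0941 0.0008 0.1538] 0.014109566125023747
60 298 347 [0.0864 0.0009 0.1538] 0.013780925615182432
90 298 347 [0.0784 0.0009 0.1538] 0.01401755159540349
120 298 346 [0.0701 0.0007 0.1538] 0.01397556983082135
150 299 345 [0.0615 0.0007 0.1538] 0.013639714801624347
180 299 345 [0.0526 0.0007 0.1538] 0.013899766009730537
210 300 344 [0.0434 0.0007 0.1538] 0.013557916673152617
240 300 344 [0.0338 0.0007 0.1538] 0.013835412501452742
270 286 358 [0.0281 0.0007 0.1418] 0.02087929242484087
300 286 357 [0.0187 0.0006 0.1418] 0.021042525140093776
330 287 356 [0.0088 0.0006 0.1418] 0.020916923060218737
400 288 354 [-0.0161  0.0004  0.1418] 0.021163923175794092
```

```bash
sed -i 's/ORG=np.array(\[-.0006,0,.1538\])/ORG=np.array([-.0006,.0007,.1538])/' h.py; python3 - <<'E'
from h import *
go(.265)
E
```

```text
goal [ 0.553  -0.2337  0.2994]
t 8.275 pos [ 0.5489 -0.2562  0.3077] grip 0.020813266238522983 F [ 0.0121  0.2679 -0.3637]
shift tool cm [ 2.4201 -0.1583  0.2389] rotvec [-0.0003 -0.0003 -0.0016]
```

Call:
{"api": "step_arm", "payload": {
  "moves": [
    [0, -0.16, 0.24, 0, 0, 0],
    [1.2, 0, 0, 0, 0, 0],
    [1.2, 0, 0, 0, 0, 0],
    [0, 0, 0, 0, 0, 0],
    [0, 0, 0, 0, 0, 0],
    [0, 0, 0, 0, 0, 0]
  ]
}}

```text
t: 9.02
tcp_pos: [0.5529, -0.2339, 0.2995]
tcp_rot: [[0.236, 0.97, -0.06], [0.94, -0.243, -0.241], [-0.248, 0.0, -0.969]]
ft_force: [1.1, -0.3, -0.8]
grip_width: 0.0206
```

```bash
python3 - <<'E'
from h import *
go(.265)
snap('side','s9');snap('scene','e9')
s=env.sense();T=s['tcp_rot'];p=s['tcp_pos']
for t in ('s9','e9'):
    ci,im=load(t); P=[proj(ci,p+T@(ORG+[x,0,0])) for x in (60,232,)] if 0 else [proj(ci,p+T@(ORG+np.array([x,0,0]))) for x in (.06,.232)]
    F=frame(76,.25); Q=[proj(ci,C+F[:,0]*x) for x in (-.026,0,.026)]
    print(t,P,Q)
    c0=P[1]-[45,55]; x0,y0=[int(q) for q in c0]
    c=cv2.resize(im[y0:y0+100,x0:x0+100],None,fx=6,fy=6,interpolation=cv2.INTER_CUBIC)
    for q in Q: cv2.circle(c,tuple(int(k) for k in (q-[x0,y0]+.5)*6),3,(0,0,255),-1)
    cv2.line(c,*[tuple(int(k) for k in (q-[x0,y0]+.5)*6) for q in P],(255,0,0),1)
    cv2.imwrite(f'pics/z_{t}.png',c)
E
```

```text
goal [ 0.553  -0.2337  0.2994]
t 9.025 pos [ 0.5529 -0.2339  0.2995] grip 0.020558089757229493 F [ 1.1428 -0.3251 -0.8457]
shift tool cm [ 0.0237 -0.0037  0.0053] rotvec [-0.0002  0.0007 -0.0014]
s9 [array([335.0345, 168.3158]), array([312.505 , 209.0906])] [array([311.5979, 210.9657]), array([307.8751, 217.7336]), array([304.0632, 224.6642])]
e9 [array([206.2211, 186.571 ]), array([259.2304, 226.6851])] [array([261.7492, 228.4272]), array([270.4869, 235.0109]), array([279.4127, 241.7348])]
```

View pics/z_s9.png

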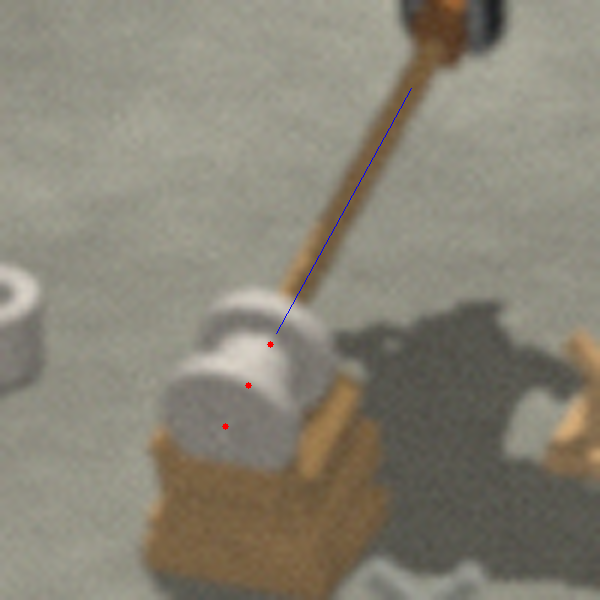

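View pics/z_e9.png

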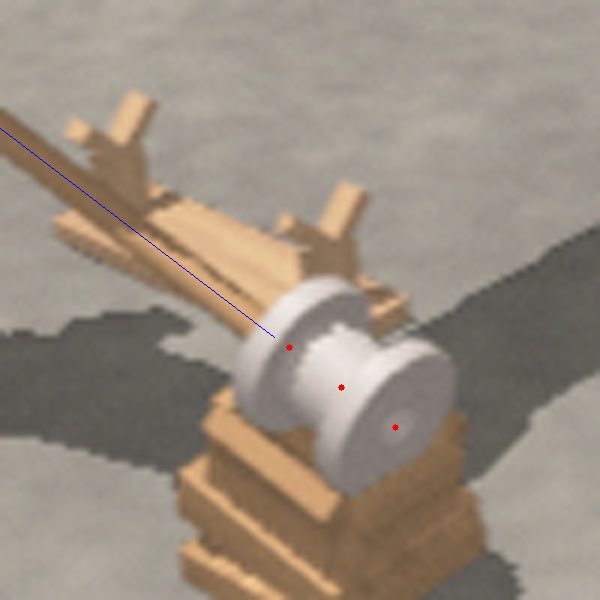

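```bash
cat >> h.py <<'E'
def profile(im,a,b,n=12,half=9,ch='S'):
    """sample across line a->b; return centre offsets (perp px) of saturated band"""
    hsv=cv2.cvtColor(cv2.GaussianBlur(im,(0,0),0.6),cv2.COLOR_BGR2HSV)[:,:,1].astype(np.float32)
    a=np.array(a,float);b=np.array(b,float);d=(b-a)/np.linalg.norm(b-a);nrm=np.array([-d[1],d[0]])
    out=[]
    for k in np.linspace(0,1,n):
        q=a+(b-a)*k; ts=np.arange(-half,half+.01,.25)
        pts=q+ts[:,None]*nrm
        val=cv2.remap(hsv,pts[:,0].astype(np.float32)[None],pts[:,1].astype(np.float32)[None],cv2.INTER_LINEAR)[0]
        th=70; on=np.where(val>th)[0]
        if len(on)==0: out.append((k,None)); continue
        out.append((round(float(k),2),float(ts[on[0]]),float(ts[on[-1]])))
    return out,nrm
E
python3 - <<'E'
from h import *
s=env.sense();T=s['tcp_rot'];p=s['tcp_pos']
for t in ('s9','e9'):
    ci,im=load(t); P=[proj(ci,p+T@(ORG+np.array([x,0,0]))) for x in (.04,.21)]
    o,n=profile(im,*P); print(t,n); print(*o,sep='\n')
ci=env.camera_info('scene')
Q=p+T@(ORG+np.array([.12,0,0]))
for nm in ('scene','side'):
    ci=env.camera_info(nm)
    print(nm,[proj(ci,Q+d)-proj(ci,Q) for d in np.eye(3)*.01])
E
```

```text
s9 [-0.8753 -0.4837]
(0.0, -2.25, 2.0)
(0.09, -2.0, 2.0)
(0.18, -1.75, 2.0)
(0.27, -2.0, 2.0)
(0.36, -2.0, 2.25)
(0.45, -2.0, 2.25)
(0.55, -2.0, 2.25)
(0.64, -1.75, 2.25)
(0.73, -2.0, 2.75)
(0.82, -2.0, 3.0)
(0.91, -2.0, 3.0)
(1.0, 1.25, 1.25)
e9 [-0.6035  0.7974]
(0.0, -2.75, 2.75)
(0.09, -2.75, 2.75)
(0.18, -2.5, 2.5)
(0.27, -2.75, 2.75)
(0.36, -2.5, 2.75)
(0.45, -9.0, 2.75)
(0.55, -9.0, 8.0)
(0.64, -8.25, 7.25)
(0.73, -8.75, 5.75)
(0.82, -9.0, 4.75)
(0.91, -9.0, 3.5)
(1.0, -9.0, 3.0)
scene [array([-2.6642,  2.0375]), array([3.7319, 0.8788]), array([-0.5909, -3.987 ])]
side [array([-3.7431, -0.1462]), array([-0.4344,  1.6051]), array([-0.0404, -3.438 ])]
```

Call:
{"api": "step_arm", "payload": {
  "moves": [
    [0.3, 0, 0, 0, 0, 0],
    [0.3, 0, 0, 0, 0, 0],
    [0.3, 0, 0, 0, 0, 0],
    [0.3, 0, 0, 0, 0, 0],
    [0, 0, 0, 0, 0, 0]
  ]
}}

```text
t: 9.75
tcp_pos: [0.556, -0.2215, 0.2963]
tcp_rot: [[0.234, 0.97, -0.06], [0.94, -0.242, -0.24], [-0.247, -0.0, -0.969]]
ft_force: [0.0, -0.5, -1.4]
grip_width: 0.0207
```

```bash
python3 - <<'E'
from h import *
go(.253); s=env.sense(); print(s['tcp_rot'].T@s['ft_force'], s['ft_torque'])
E
```

```text
goal [ 0.5558 -0.2224  0.2965]
t 9.75 pos [ 0.556  -0.2215  0.2963] grip 0.020667796901765498 F [ 0.0285 -0.5364 -1.3799]
shift tool cm [-0.089  -0.0019  0.0109] rotvec [-0.0002 -0.0003  0.0003]
[-0.1567  0.1576  1.464 ] [ 0.2648 -0.0327  0.0046]
```

Call:
{"api": "step_arm", "payload": {
  "moves": [
    [0.4, 0, 0, 0, 0, 0],
    [0.4, 0, 0, 0, 0, 0],
    [0.4, 0, 0, 0, 0, 0],
    [0.4, 0, 0, 0, 0, 0],
    [0, 0, 0, 0, 0, 0]
  ]
}}

```text
t: 10.38
tcp_pos: [0.5598, -0.2064, 0.2924]
tcp_rot: [[0.234, 0.97, -0.06], [0.94, -0.241, -0.24], [-0.247, -0.0, -0.969]]
ft_force: [0.4, -0.2, -2.2]
grip_width: 0.0207
```

```bash
python3 - <<'E'
from h import *
go(.236); s=env.sense(); print(s['tcp_rot'].T@s['ft_force'], s['ft_torque'])
a=snap('side','s10')[1][150:260,270:380];b=snap('scene','e10')[1][170:280,210:320]
cv2.imwrite('pics/c10.png',np.hstack([cv2.resize(a,(400,400)),cv2.resize(b,(400,400))]))
E
```

```text
goal [ 0.5597 -0.2064  0.2923]
t 10.375 pos [ 0.5598 -0.2064  0.2924] grip 0.02072544991594535 F [ 0.4343 -0.2044 -2.2387]
shift tool cm [-0.0039 -0.0041  0.0107] rotvec [-0.0001 -0.0004  0.0005]
[0.4625 0.4713 2.1922] [ 0.2827 -0.0936  0.0266]
```

View pics/c10.png

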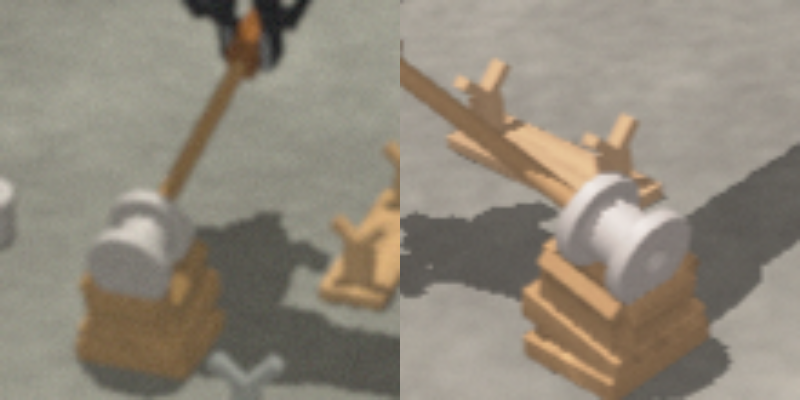

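The rod is inside the bore with no contact force. I'll continue.

Call:
{"api": "step_arm", "payload": {
  "moves": [
    [0.5, 0, 0, 0, 0, 0],
    [0.5, 0, 0, 0, 0, 0],
    [0.5, 0, 0, 0, 0, 0],
    [0.5, 0, 0, 0, 0, 0],
    [0.5, 0, 0, 0, 0, 0],
    [0.5, 0, 0, 0, 0, 0],
    [0.5, 0, 0, 0, 0, 0],
    [0.5, 0, 0, 0, 0, 0],
    [0, 0, 0, 0, 0, 0]
  ]
}}

```text
t: 11.6
tcp_pos: [0.5692, -0.1687, 0.2825]
tcp_rot: [[0.234, 0.97, -0.06], [0.94, -0.241, -0.24], [-0.247, -0.0, -0.969]]
ft_force: [0.3, 0.2, -0.5]
grip_width: 0.021
```

```bash
python3 - <<'E'
from h import *
go(.196); s=env.sense(); print(s['tcp_rot'].T@s['ft_force'], s['ft_torque'])
a=snap('side','s11')[1][150:260,270:380];b=snap('scene','e11')[1][170:280,210:320]
cv2.imwrite('pics/c11.png',np.hstack([cv2.resize(a,(400,400)),cv2.resize(b,(400,400))]))
E
```

```text
goal [ 0.5691 -0.1688  0.2824]
t 11.6 pos [ 0.5692 -0.1687  0.2825] grip 0.021005905084889382 F [ 0.3422  0.2158 -0.5005]
shift tool cm [-0.0107 -0.0025  0.0145] rotvec [-0.0001 -0.0004  0.0005]
[0.4067 0.2801 0.4128] [ 0.2116 -0.0319 -0.0048]
```

View pics/c11.png

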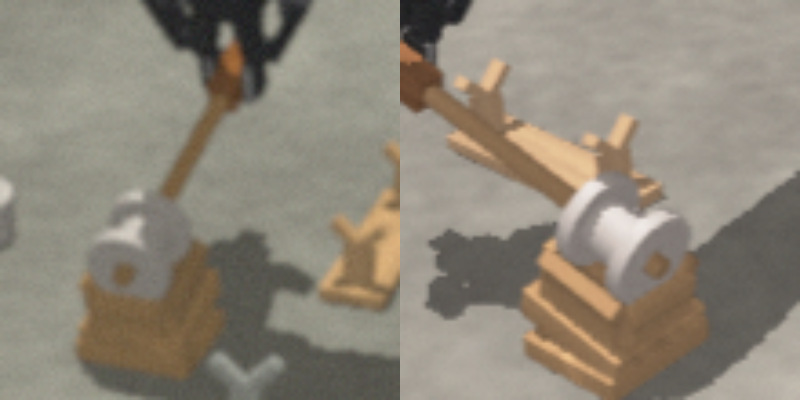

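Call:
{"api": "step_arm", "payload": {
  "moves": [
    [0.55, 0, 0, 0, 0, 0],
    [0.55, 0, 0, 0, 0, 0],
    [0.55, 0, 0, 0, 0, 0],
    [0.55, 0, 0, 0, 0, 0],
    [0.55, 0, 0, 0, 0, 0],
    [0.55, 0, 0, 0, 0, 0],
    [0.55, 0, 0, 0, 0, 0],
    [0.55, 0, 0, 0, 0, 0],
    [0.55, 0, 0, 0, 0, 0],
    [0.55, 0, 0, 0, 0, 0],
    [0.55, 0, 0, 0, 0, 0],
    [0.3, 0, 0, 0, 0, 0]
  ]
}}

```text
t: 13.2
tcp_pos: [0.5841, -0.1092, 0.2668]
tcp_rot: [[0.234, 0.97, -0.06], [0.94, -0.242, -0.24], [-0.247, -0.0, -0.969]]
ft_force: [-0.0, 0.3, -0.7]
grip_width: 0.021
```

```bash
python3 - <<'E'
from h import *
go(.132); s=env.sense(); print(s['tcp_rot'].T@s['ft_force'], s['ft_torque'])
snap('wrist','w12')
E
```

```text
goal [ 0.5841 -0.1086  0.2665]
t 13.2 pos [ 0.5841 -0.1092  0.2668] grip 0.021041321956338864 F [-0.0239  0.2966 -0.682 ]
shift tool cm [ 0.0596 -0.006   0.0108] rotvec [-0.0001 -0.0002 -0.    ]
[ 0.4419 -0.0949  0.5911] [ 0.2705 -0.0502  0.0066]
```

View pics/w12.png

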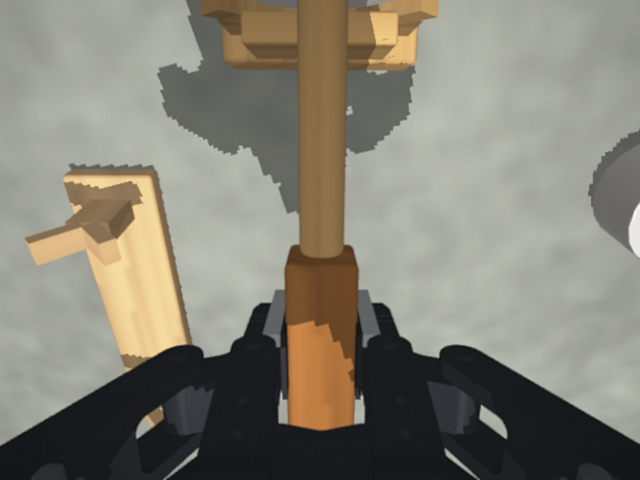

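Call:
{"api": "step_arm", "payload": {
  "moves": [
    [-0.1, 0, -0.4, 0, 0, 0],
    [-0.92, 0, 0.08, 0, 0.05, 0],
    [-0.89, 0, 0.07, 0, 0.05, 0],
    [-0.86, 0, 0.07, 0, 0.05, 0],
    [-0.83, 0, 0.06, 0, 0.05, 0],
    [-0.8, 0, 0.06, 0, 0.05, 0],
    [0, 0, -0.6, 0, 0, 0],
    [0, 0, -0.8, 0, 0, 0],
    [0, 0, -0.8, 0, 0, 0],
    [0, 0, 0, 0, 0, 0],
    [0, 0, 0, 0, 0, 0]
  ]
}}

```text
t: 14.62
tcp_pos: [0.5736, -0.151, 0.2962]
tcp_rot: [[0.242, 0.97, -0.0], [0.97, -0.242, -0.0], [-0.0, -0.0, -1.0]]
ft_force: [-0.2, 0.0, -3.3]
grip_width: 0.0207
```

```bash
python3 - <<'E'
from h import *
go(.132,pitch=0,up=.05); s=env.sense(); print(s['tcp_rot'],s['ft_force'], s['ft_torque'])
snap('wrist','w13');a=snap('side','s13')[1][130:260,250:380];b=snap('scene','e13')[1][150:280,200:330]
cv2.imwrite('pics/c13.png',np.hstack([cv2.resize(a,(400,400)),cv2.resize(b,(400,400))]))
E
```

```text
goal [ 0.5739 -0.1495  0.2888]
t 14.625 pos [ 0.5736 -0.151   0.2962] grip 0.020665939949991993 F [-0.2383  0.0432 -3.3456]
shift tool cm [0.1499 0.0021 0.7424] rotvec [-0.0001  0.0003  0.0002]
[[ 0.2418  0.9703 -0.0002]
 [ 0.9703 -0.2418 -0.0002]
 [-0.0003 -0.0001 -1.    ]] [-0.2383  0.0432 -3.3456] [-0.2963  0.0683 -0.02  ]
```

View pics/c13.png

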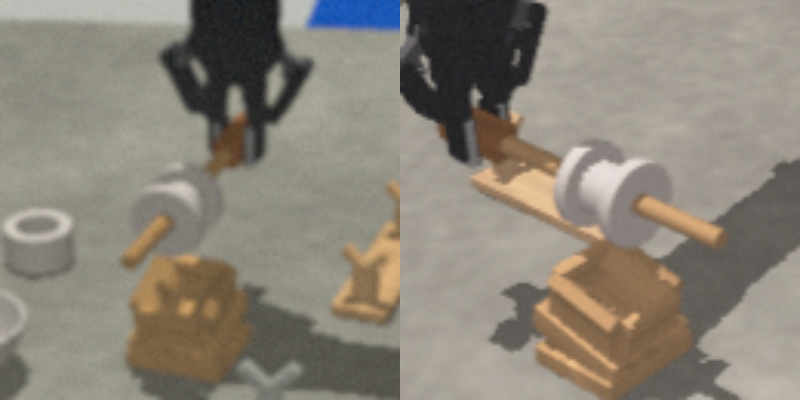

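View pics/w13.png

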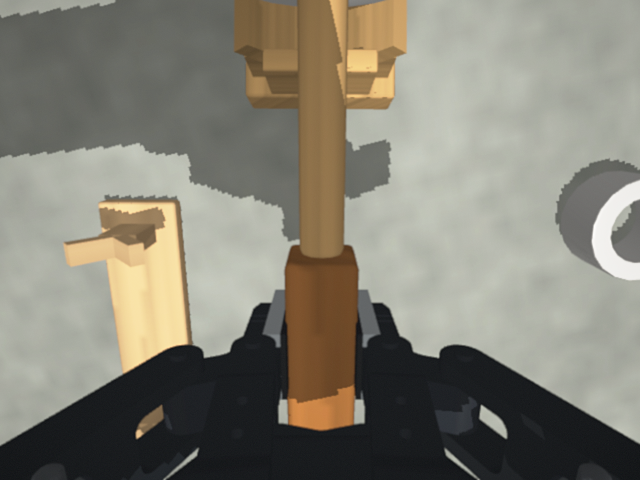

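The spool now hangs level on the rod, clear of the cradle; the TCP readout shows the tool level too. I'll raise and turn towards the rack, with gentle acceleration.

Call:
{"api": "step_arm", "payload": {
  "moves": [
    [0, 0, -1, 0, 0, 0],
    [0, 0, -2, 0, 0, -0.01],
    [0, 0, -3, 0, 0, -0.02],
    [0, 0, -3, 0, 0, -0.035],
    [0, 0, -3, 0, 0, -0.04],
    [0, 0, -2, 0, 0, -0.04],
    [0, 0, -1, 0, 0, -0.04],
    [0.5, -0.5, 0, 0, 0, -0.03],
    [1, -1, 0, 0, 0, -0.01],
    [1.5, -1, 0, 0, 0, 0],
    [2, -1, 0, 0, 0, 0],
    [2.5, -1, 0, 0, 0, 0]
  ]
}}

```text
t: 16.27
tcp_pos: [0.5291, -0.0737, 0.4458]
tcp_rot: [[0.02, 1.0, -0.001], [1.0, -0.02, 0.0], [-0.0, -0.001, -1.0]]
ft_force: [0.0, 0.6, -3.2]
grip_width: 0.0207
```

Call:
{"api": "step_arm", "payload": {
  "moves": [
    [2.5, -1, 0, 0, 0, 0],
    [2.5, -1, 0, 0, 0, 0],
    [2.5, -1, 0, 0, 0, 0],
    [2.5, -1, 0, 0, 0, 0],
    [2.5, -1, 0, 0, 0, 0],
    [2.5, -1, 0, 0, 0, 0],
    [2, -0.6, 0, 0, 0, 0],
    [1.5, -0.3, 0, 0, 0, 0],
    [0.7, 0, 0, 0, 0, 0],
    [0, 0, 0, 0, 0, 0],
    [0, 0, 0, 0, 0, 0]
  ]
}}

```text
t: 17.65
tcp_pos: [0.4656, 0.1172, 0.446]
tcp_rot: [[0.022, 1.0, -0.0], [1.0, -0.022, -0.001], [-0.001, -0.0, -1.0]]
ft_force: [-0.1, 0.6, -3.5]
grip_width: 0.0207
```

```bash
python3 - <<'E'
from h import *
s=env.sense(); print(s['t'],s['tcp_pos'],s['tcp_rot'],s['ft_force'])
snap('wrist','w14');snap('scene','e14');snap('side','s14')
E
```

```text
17.65 [0.4656 0.1172 0.446 ] [[ 0.0217  0.9998 -0.0003]
 [ 0.9998 -0.0217 -0.0007]
 [-0.0007 -0.0003 -1.    ]] [-0.0959  0.6368 -3.4918]
```

View pics/w14.png

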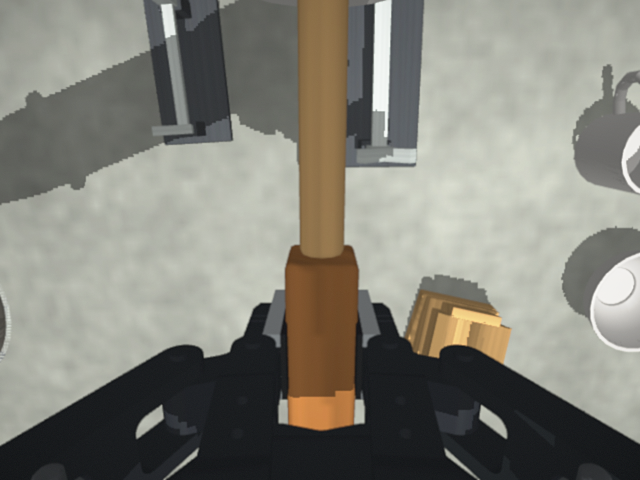

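View pics/e14.png

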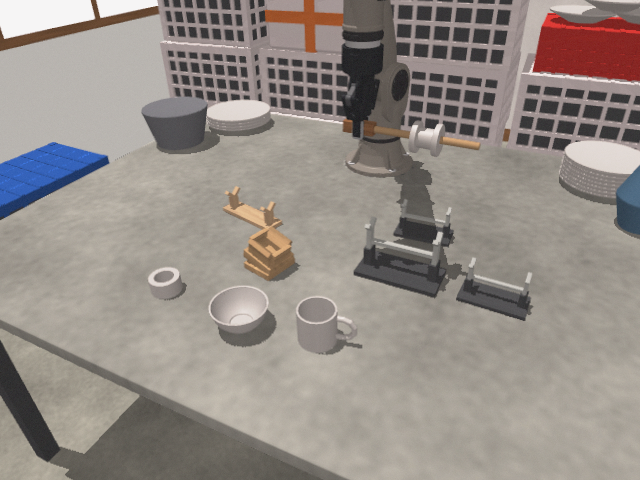

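The near post of the target rack is at (375,130) px and the rack runs off the top of the wrist view. I'll move forward and sideways to see all of it.

Call:
{"api": "step_arm", "payload": {
  "moves": [
    [0.6, -0.5, 0, 0, 0, 0],
    [1.3, -0.7, 0, 0, 0, 0],
    [2, -0.7, 0, 0, 0, 0],
    [2, -0.7, 0, 0, 0, 0],
    [2, -0.7, 0, 0, 0, 0],
    [1.3, -0.7, 0, 0, 0, 0],
    [0.6, -0.5, 0, 0, 0, 0],
    [0, 0, 0, 0, 0, 0],
    [0, 0, 0, 0, 0, 0]
  ]
}}

```text
t: 18.92
tcp_pos: [0.4226, 0.2162, 0.4461]
tcp_rot: [[0.022, 1.0, 0.0], [1.0, -0.022, -0.001], [-0.001, 0.0, -1.0]]
ft_force: [-0.4, -0.2, -2.8]
grip_width: 0.0208
```

```bash
python3 - <<'E'
from h import *
s=env.sense(); print(s['t'],s['tcp_pos'],s['tcp_rot'],s['ft_force'])
snap('wrist','w15')
E
```

```text
18.925 [0.4226 0.2162 0.4461] [[ 0.0215  0.9998  0.0003]
 [ 0.9998 -0.0215 -0.0009]
 [-0.0008  0.0003 -1.    ]] [-0.4063 -0.2093 -2.8337]
```

View pics/w15.png

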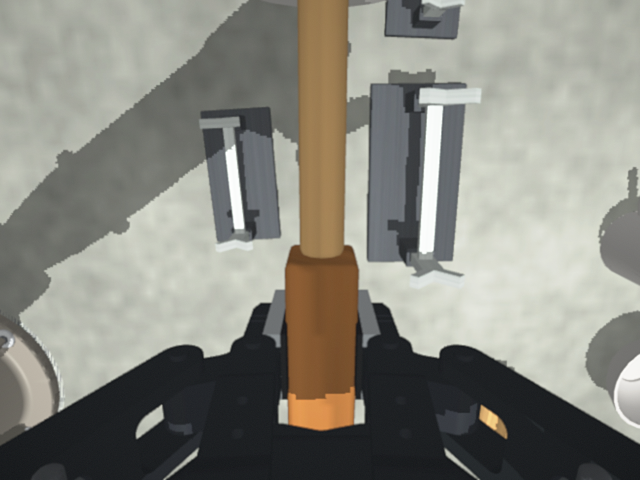

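The whole target rack is in view: foot corners near (371,84), (466,84), (452,262) and (368,260) px, crossbar from (433,105) to (427,250) px. I'll measure the edges.

```bash
python3 - <<'E'
from h import *
ci,im=load('w15')
c=cv2.resize(im[70:290,350:500],None,fx=2.7*1,fy=2.7,interpolation=cv2.INTER_CUBIC)
a=cv2.resize(im[75:125,360:490],None,fx=6,fy=6,interpolation=cv2.INTER_CUBIC)
b=cv2.resize(im[235:290,360:490],None,fx=6,fy=5,interpolation=cv2.INTER_CUBIC)
o=np.vstack([a,b])
for i in range(0,130,10):
    cv2.putText(o,str(360+i),(i*6,10),0,.35,(0,0,255)); cv2.line(o,(i*6,12),(i*6,18),(0,0,255))
for i in range(0,50,10): cv2.putText(o,str(75+i),(0,i*6+4),0,.35,(0,0,255))
for i in range(0,55,10): cv2.putText(o,str(235+i),(0,300+i*5+4),0,.35,(0,0,255))
cv2.imwrite('pics/c15.png',o)
g=cv2.cvtColor(im,cv2.COLOR_BGR2GRAY).astype(float)
g=cv2.GaussianBlur(g,(0,0),.7)
def sub(u0,u1,v):
    d=np.diff(g[v,u0:u1]); k=int(np.argmax(np.abs(d))); return u0+k+.5
for v in (130,160,190,220,240):
    L=sub(355,395,v); Rr=sub(445,480,v)
    # bar
    row=g[v,400:446]; on=np.where(row>200)[0]+400
    print(v,L,Rr,on.min()-.5,on.max()+.5,'foot mid',((plane(ci,L,v,.012)+plane(ci,Rr,v,.012))/2)[:2],np.linalg.norm(plane(ci,L,v,.012)-plane(ci,Rr,v,.012)))
E
```

```text
130 368.5 462.5 425.5 440.5 foot mid [0.5155 0.2784] 0.09046754222611554
160 368.5 460.5 424.5 438.5 foot mid [0.5156 0.25  ] 0.0901954208754898
190 367.5 458.5 422.5 436.5 foot mid [0.5153 0.2205] 0.09093713659475107
220 366.5 455.5 420.5 434.5 foot mid [0.5144 0.1899] 0.09071313468400581
240 366.5 453.5 419.5 433.5 foot mid [0.5141 0.1688] 0.08988876490326951
```

View pics/c15.png

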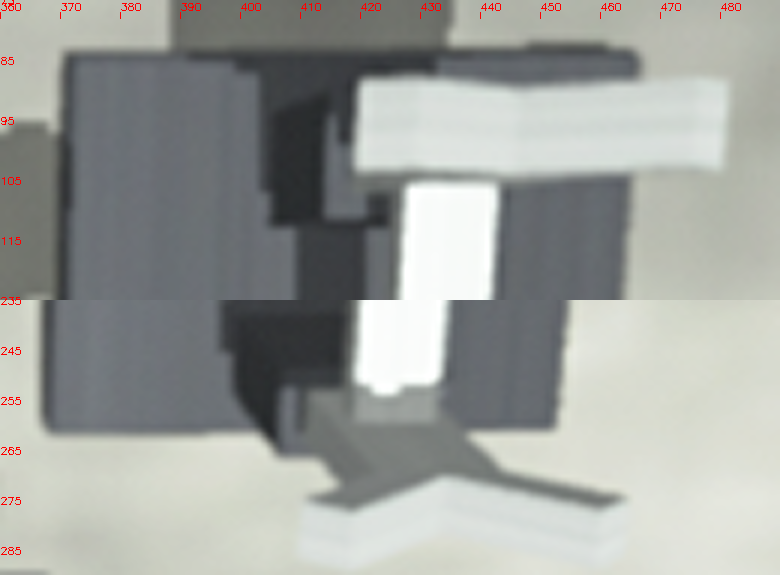

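```bash
python3 - <<'E'
from h import *
ci,im=load('w15')
for p in [(371,84),(466,84),(452,261),(368,261)]: print(p,plane(ci,*p,.012)[:2])
A=(plane(ci,371,84,.012)+plane(ci,466,84,.012)+plane(ci,452,261,.012)+plane(ci,368,261,.012))/4; print('centre',A)
h=np.radians(89.25); d=np.array([np.cos(h),np.sin(h)]); n=np.array([d[1],-d[0]])
print('foot axis point at centre y', A[:2])
c0=np.array([.5150,A[1]])
for z in np.arange(.09,.17,.01):
    r=[]
    for u,v in [(420,90),(480,88),(411,275),(462,274),(433,270)]:
        q=plane(ci,u,v,z)[:2]-c0; r.append((q@d,q@n))
    r=np.array(r)*1000; print(round(z,3),'far mid %.1f w %.1f x %.1f | near mid %.1f w %.1f x %.1f | nearV %.1f x %.1f'%(r[:2,1].mean(),np.ptp(r[:2,1]),r[:2,0].mean(),r[2:4,1].mean(),np.ptp(r[2:4,1]),r[2:4,0].mean(),r[4,1],r[4,0]))
E
```

```text
(371, 84) [0.4723 0.3209]
(466, 84) [0.5613 0.3194]
(452, 261) [0.559 0.145]
(368, 261) [0.471  0.1469]
centre [0.5159 0.233  0.012 ]
foot axis point at centre y [0.5159 0.233 ]
0.09 far mid 7.1 w 45.5 x 76.4 | near mid 6.6 w 43.6 x -72.9 | nearV 3.3 x -68.8
0.1 far mid 4.1 w 44.1 x 75.6 | near mid 3.6 w 42.3 x -69.1 | nearV 0.4 x -65.1
0.11 far mid 1.0 w 42.8 x 74.8 | near mid 0.7 w 41.0 x -65.3 | nearV -2.4 x -61.5
0.12 far mid -2.0 w 41.4 x 74.0 | near mid -2.3 w 39.6 x -61.5 | nearV -5.3 x -57.8
0.13 far mid -5.0 w 40.0 x 73.2 | near mid -5.3 w 38.3 x -57.8 | nearV -8.2 x -54.2
0.14 far mid -8.0 w 38.6 x 72.4 | near mid -8.3 w 36.9 x -54.0 | nearV -11.1 x -50.5
0.15 far mid -11.0 w 37.2 x 71.6 | near mid -11.3 w 35.6 x -50.2 | nearV -14.0 x -46.8
0.16 far mid -14.0 w 35.8 x 70.8 | near mid -14.3 w 34.3 x -46.4 | nearV -16.9 x -43.2
0.17 far mid -17.0 w 34.4 x 70.0 | near mid -17.3 w 32.9 x -42.6 | nearV -19.8 x -39.5
```

```bash
python3 - <<'E'
from h import *
ci,im=load('e14')
T=np.array([[0.0217,0.9998,-0.0003],[0.9998,-0.0217,-0.0007],[-0.0007,-0.0003,-1.]]); p=np.array([.4656,.1172,.446])
for x in (0,.1,.132,.158,.16,.232): print(x,proj(ci,p+T@(ORG+np.array([x,0,0]))))
c=cv2.resize(im[100:170,335:490],None,fx=5,fy=5,interpolation=cv2.INTER_CUBIC)
for x,col in ((.106,(0,0,255)),(.132,(0,255,0)),(.158,(0,0,255)),(.232,(255,0,0))):
    q=proj(ci,p+T@(ORG+np.array([x,0,0]))); cv2.circle(c,tuple(int(k) for k in (q-[335,100]+.5)*5),3,col,-1)
cv2.imwrite('pics/c16.png',c)
C2=np.array([.5152,.233,.20]); go(.132,pitch=0,C=C2,head=89.25)
E
```

```text
0 [359.8683 126.499 ]
0.1 [409.0056 134.2233]
0.132 [425.6226 136.8574]
0.158 [439.4587 139.0591]
0.16 [440.5357 139.2308]
0.232 [480.5476 145.6437]
goal [0.5128 0.1016 0.3538]
t 18.975 pos [0.4227 0.2161 0.4462] grip 0.02056715928405014 F [-0.0973 -0.0265 -3.1241]
shift tool cm [-11.2439   9.2577   9.2443] rotvec [ 0.0002  0.0007 -0.0088]
```

View pics/c16.png

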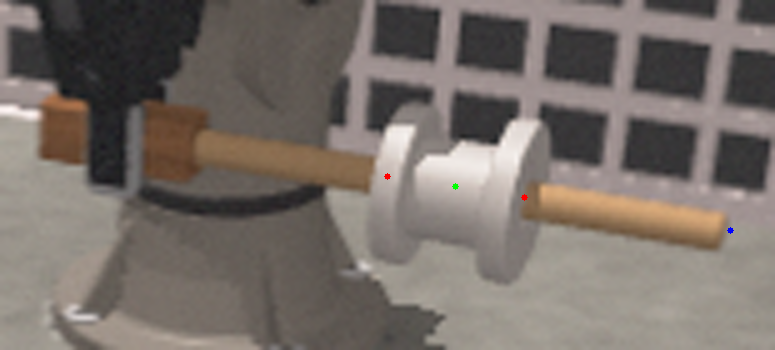

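Call:
{"api": "step_arm", "payload": {
  "moves": [
    [-0.5, 0.4, 0, 0, 0, 0],
    [-1, 0.8, 0, 0, 0, 0],
    [-1.5, 1.2, 0, 0, 0, 0],
    [-1.8, 1.6, 0, 0, 0, -0.009],
    [-1.8, 1.6, 0, 0, 0, 0],
    [-1.8, 1.4, 0, 0, 0, 0],
    [-1.4, 1.1, 0.5, 0, 0, 0],
    [-1, 0.8, 1, 0, 0, 0],
    [-0.4, 0.35, 1.5, 0, 0, 0],
    [0, 0, 1.5, 0, 0, 0],
    [0, 0, 1, 0, 0, 0],
    [0, 0, 0, 0, 0, 0]
  ]
}}

```text
t: 20.48
tcp_pos: [0.5123, 0.1042, 0.3901]
tcp_rot: [[0.009, 1.0, -0.002], [1.0, -0.009, -0.0], [-0.0, -0.002, -1.0]]
ft_force: [0.1, 0.6, -1.8]
grip_width: 0.0208
```

```bash
python3 - <<'E'
from h import *
C2=np.array([.5152,.233,.16]); go(.132,pitch=0,C=C2,head=89.25)
snap('wrist','w17');a=snap('side','s17')[1][180:340,270:400];b=snap('scene','e17')[1][180:310,340:470]
cv2.imwrite('pics/c17.png',np.hstack([cv2.resize(a,(400,492)),cv2.resize(b,(400,492))]))
E
```

```text
goal [0.5128 0.1016 0.3138]
t 20.475 pos [0.5123 0.1042 0.3901] grip 0.020795713714586335 F [ 0.0552  0.5883 -1.7797]
shift tool cm [-0.2584  0.0713  7.6303] rotvec [-0.0024  0.0003  0.0038]
```

View pics/c17.png

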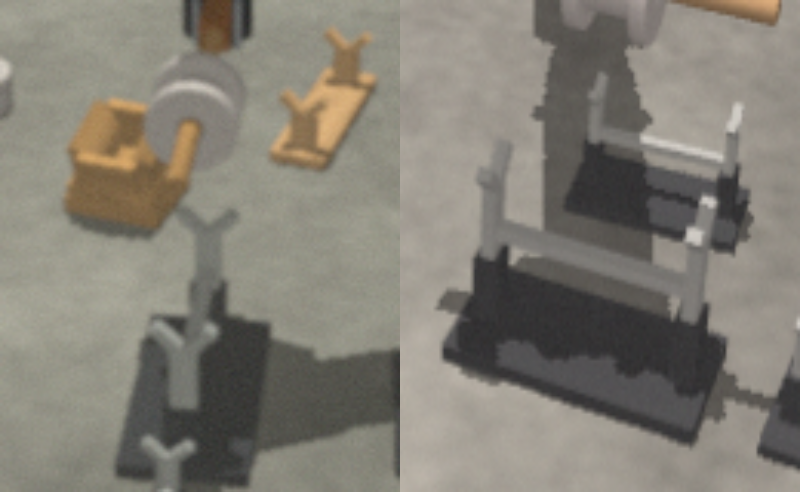

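View pics/w17.png

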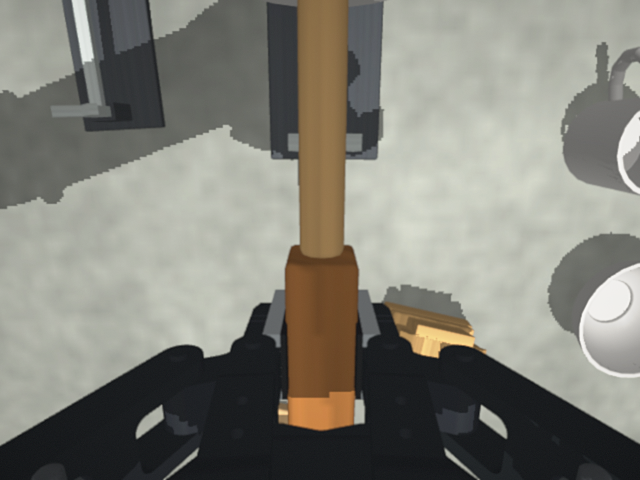

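Call:
{"api": "step_arm", "payload": {
  "moves": [
    [-0.13, 0.04, 1, 0, 0, 0.003],
    [-0.12, 0.04, 2, 0, 0, 0],
    [0, 0, 2, 0, 0, 0],
    [0, 0, 2, 0, 0, 0],
    [0, 0, 1.5, 0, 0, 0],
    [0, 0, 1, 0, 0, 0],
    [0, 0, 0.7, 0, 0, 0],
    [0, 0, 0, 0, 0, 0],
    [0, 0, 0, 0, 0, 0]
  ]
}}

```text
t: 21.75
tcp_pos: [0.5141, 0.1013, 0.2898]
tcp_rot: [[0.014, 1.0, 0.001], [1.0, -0.014, 0.0], [0.0, 0.001, -1.0]]
ft_force: [0.6, 0.0, -3.7]
grip_width: 0.0207
```

```bash
python3 - <<'E'
from h import *
C2=np.array([.5152,.233,.12]); go(.132,pitch=0,C=C2,head=89.25); print(env.sense()['tcp_rot'])
snap('wrist','w18');a=snap('side','s18')[1][180:340,270:400];b=snap('scene','e18')[1][180:310,340:470]
cv2.imwrite('pics/c18.png',np.hstack([cv2.resize(a,(400,492)),cv2.resize(b,(400,492))]))
E
```

```text
goal [0.5128 0.1016 0.2738]
t 21.75 pos [0.5141 0.1013 0.2898] grip 0.020721255291456783 F [ 0.6073  0.0089 -3.7059]
shift tool cm [ 0.0273 -0.1303  1.5987] rotvec [ 0.0012 -0.0003 -0.0009]
[[ 0.0139  0.9999  0.0012]
 [ 0.9999 -0.0139  0.0003]
 [ 0.0003  0.0012 -1.    ]]
```

View pics/c18.png

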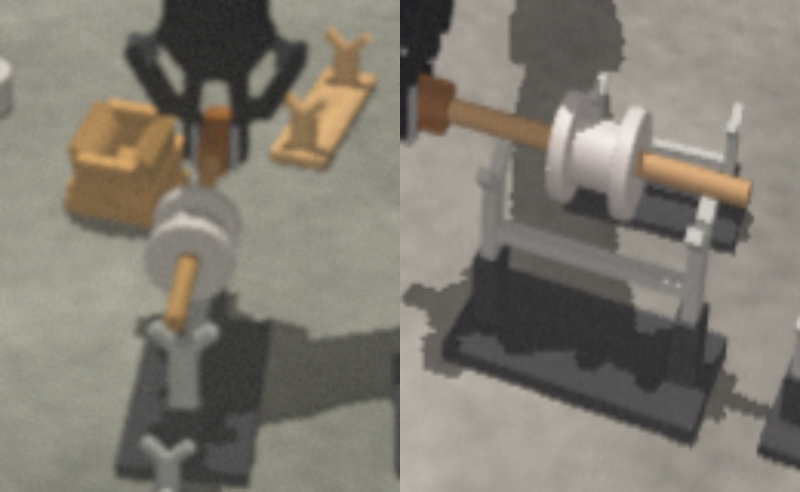

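View pics/w18.png

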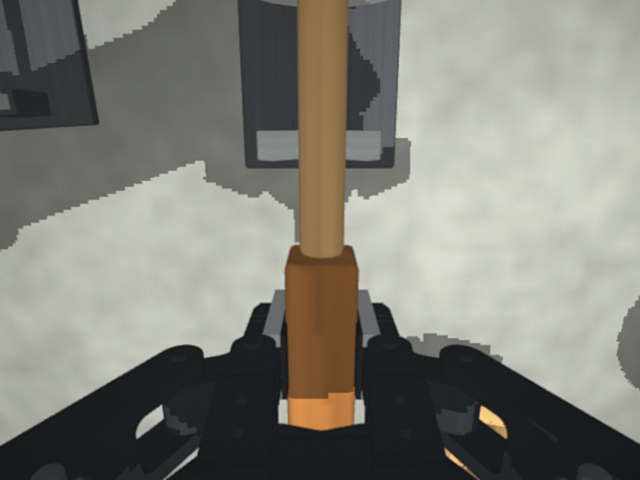

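Call:
{"api": "step_arm", "payload": {
  "moves": [
    [0, -0.12, 0.6, 0, 0, 0],
    [0, 0, 0.6, 0, 0, 0],
    [0, 0, 0.4, 0, 0, 0],
    [0, 0, 0, 0, 0, 0],
    [0, 0, 0, 0, 0, 0]
  ]
}}

```text
t: 22.52
tcp_pos: [0.5127, 0.1012, 0.2733]
tcp_rot: [[0.014, 1.0, 0.0], [1.0, -0.014, 0.0], [0.0, 0.0, -1.0]]
ft_force: [0.1, 0.1, -2.2]
grip_width: 0.0208
```

```bash
python3 - <<'E'
from h import *
C2=np.array([.5152,.233,.10]); go(.132,pitch=0,C=C2,head=89.25); print(env.sense()['tcp_rot'],env.sense()['ft_torque'])
snap('wrist','w19')
E
```

```text
goal [0.5128 0.1016 0.2538]
t 22.525 pos [0.5127 0.1012 0.2733] grip 0.02078424731790847 F [ 0.1016  0.1304 -2.1644]
shift tool cm [0.0376 0.0111 1.9452] rotvec [ 0.0001 -0.0001 -0.0008]
[[ 0.0139  0.9999  0.0001]
 [ 0.9999 -0.0139  0.0001]
 [ 0.0001  0.0001 -1.    ]] [-0.2632 -0.0534  0.0477]
```

View pics/w19.png

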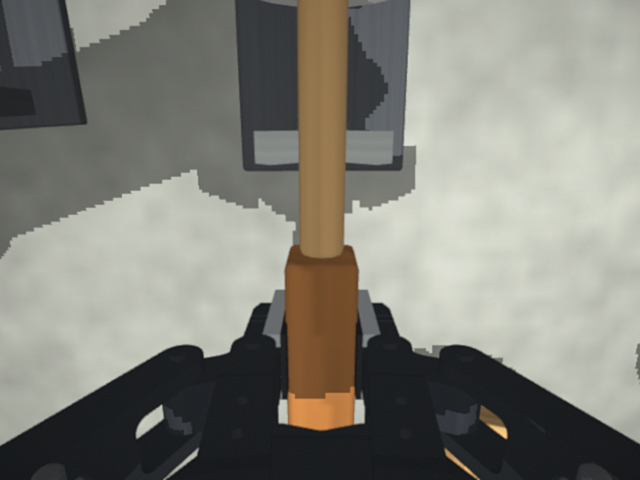

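Call:
{"api": "step_arm", "payload": {
  "moves": [
    [0, 0, 0.2, 0, 0, 0],
    [0, 0, 0.2, 0, 0, 0],
    [0, 0, 0.2, 0, 0, 0],
    [0, 0, 0.2, 0, 0, 0],
    [0, 0, 0, 0, 0, 0]
  ]
}}

```text
t: 23.2
tcp_pos: [0.5125, 0.1011, 0.265]
tcp_rot: [[0.014, 1.0, -0.001], [1.0, -0.014, -0.0], [-0.0, -0.001, -1.0]]
ft_force: [0.2, -0.1, -2.7]
grip_width: 0.0206
```

Call:
{"api": "step_arm", "payload": {
  "moves": [
    [0, 0, 0.15, 0, 0, 0],
    [0, 0, 0.15, 0, 0, 0],
    [0, 0, 0, 0, 0, 0]
  ]
}}

```text
t: 23.58
tcp_pos: [0.513, 0.1013, 0.2631]
tcp_rot: [[0.014, 1.0, 0.002], [1.0, -0.014, 0.0], [0.0, 0.002, -1.0]]
ft_force: [-0.1, -2.0, 4.3]
grip_width: 0.0206
```

Call:
{"api": "step_arm", "payload": {
  "moves": [
    [0, 0, 0.15, 0, 0, 0],
    [0, 0, 0.15, 0, 0, 0],
    [0, 0, 0, 0, 0, 0]
  ]
}}

```text
t: 23.95
tcp_pos: [0.5131, 0.1014, 0.2622]
tcp_rot: [[0.014, 1.0, 0.003], [1.0, -0.014, -0.001], [-0.0, 0.003, -1.0]]
ft_force: [-5.6, -4.0, 16.9]
grip_width: 0.0207
```

Contact felt at rod height ~0.109. I'll ease off slightly and look.

Call:
{"api": "step_arm", "payload": {
  "moves": [
    [0, 0, -0.15, 0, 0, 0],
    [0, 0, 0, 0, 0, 0],
    [0, 0, 0, 0, 0, 0]
  ]
}}

```text
t: 24.32
tcp_pos: [0.513, 0.1013, 0.2627]
tcp_rot: [[0.014, 1.0, 0.002], [1.0, -0.014, -0.0], [-0.0, 0.002, -1.0]]
ft_force: [-3.3, -3.3, 10.2]
grip_width: 0.0205
```

```bash
python3 - <<'E'
from h import *
C2=np.array([.5152,.233,.10]); go(.132,pitch=0,C=C2,head=89.25); s=env.sense();print(s['tcp_rot'],s['ft_force'],s['ft_torque'])
snap('wrist','w20');a=snap('side','s20')[1][180:340,270:400];b=snap('scene','e20')[1][180:310,340:470]
cv2.imwrite('pics/c20.png',np.hstack([cv2.resize(a,(400,492),interpolation=2),cv2.resize(b,(400,492),interpolation=2)]))
E
```

```text
goal [0.5128 0.1016 0.2538]
t 24.325 pos [0.513  0.1013 0.2627] grip 0.02053952187108298 F [-3.3339 -3.315  10.2067]
shift tool cm [ 0.0276 -0.0289  0.8878] rotvec [ 0.0023  0.0001 -0.0011]
[[ 0.0142  0.9999  0.0023]
 [ 0.9999 -0.0142 -0.0001]
 [-0.0001  0.0023 -1.    ]] [-3.3339 -3.315  10.2067] [-0.0391  0.6461  0.1886]
```

View pics/c20.png

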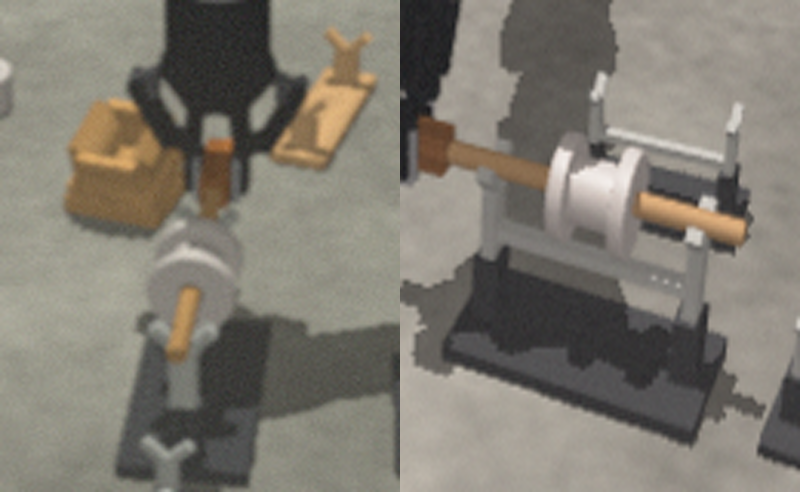

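View pics/w20.png

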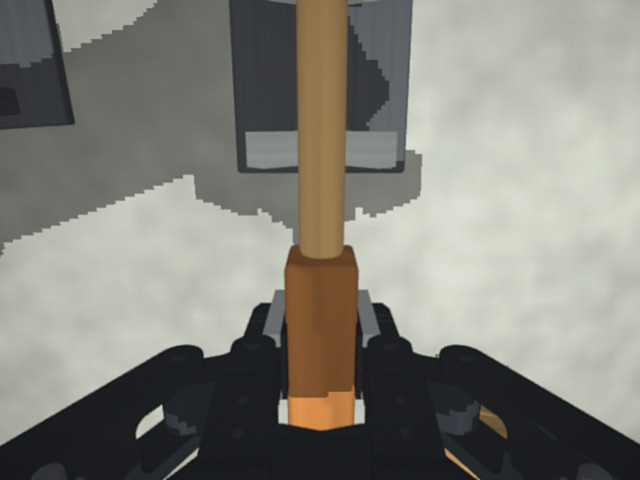

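The dowel is in both notches visually. The torque suggests the near notch carries most of the load, so I'll pitch the tip down a hair and ease sideways.

Call:
{"api": "step_arm", "payload": {
  "moves": [
    [0, -0.03, -0.05, 0, -0.006, 0],
    [0, 0, 0, 0, 0, 0],
    [0, 0, 0, 0, 0, 0]
  ]
}}

```text
t: 24.85
tcp_pos: [0.5129, 0.102, 0.2629]
tcp_rot: [[0.014, 1.0, 0.003], [1.0, -0.014, -0.004], [-0.004, 0.003, -1.0]]
ft_force: [-1.9, -1.0, 7.7]
grip_width: 0.0206
```

```bash
python3 - <<'E'
from h import *
s=env.sense();print(s['t'],s['tcp_pos'],s['tcp_rot'],s['ft_force'],s['ft_torque'])
F=s['ft_force']-[0,0,-2.9];print('lever y',(s['ft_torque'][0]+.265+.155*-F[1])/F[2])
E
```

```text
24.85 [0.5129 0.102  0.2629] [[ 0.0139  0.9999  0.0029]
 [ 0.9999 -0.0138 -0.0045]
 [-0.0044  0.003  -1.    ]] [-1.8729 -1.0109  7.6683] [0.3738 0.4069 0.1772]
lever y 0.07527570293210484
```

Call:
{"api": "step_arm", "payload": {
  "moves": [
    [0, -0.02, -0.03, 0, -0.006, 0],
    [0, 0, 0, 0, 0, 0],
    [0, 0, 0, 0, 0, 0]
  ]
}}

```text
t: 25.22
tcp_pos: [0.5128, 0.1026, 0.2631]
tcp_rot: [[0.013, 1.0, 0.003], [1.0, -0.013, -0.009], [-0.009, 0.004, -1.0]]
ft_force: [-1.5, -0.3, 5.8]
grip_width: 0.0206
```

```bash
python3 - <<'E'
from h import *
s=env.sense();print(s['t'],s['tcp_pos'],s['tcp_rot'],s['ft_force'],s['ft_torque'])
F=s['ft_force']-[0,0,-2.9];print('lever y',(s['ft_torque'][0]+.265-.155*F[1])/F[2])
a=snap('side','s21')[1][180:340,270:400];b=snap('scene','e21')[1][190:300,350:460]
cv2.imwrite('pics/c21.png',np.hstack([cv2.resize(a,(400,492),interpolation=2),cv2.resize(b,(400,400),interpolation=2)[:492] if 0 else cv2.resize(b,(400,492),interpolation=2)]))
E
```

```text
25.225 [0.5128 0.1026 0.2631] [[ 0.0134  0.9999  0.0035]
 [ 0.9999 -0.0134 -0.0089]
 [-0.0089  0.0036 -1.    ]] [-1.5372 -0.2733  5.8087] [0.779  0.1741 0.2039]
lever y 0.12474831296192114
```

View pics/c21.png

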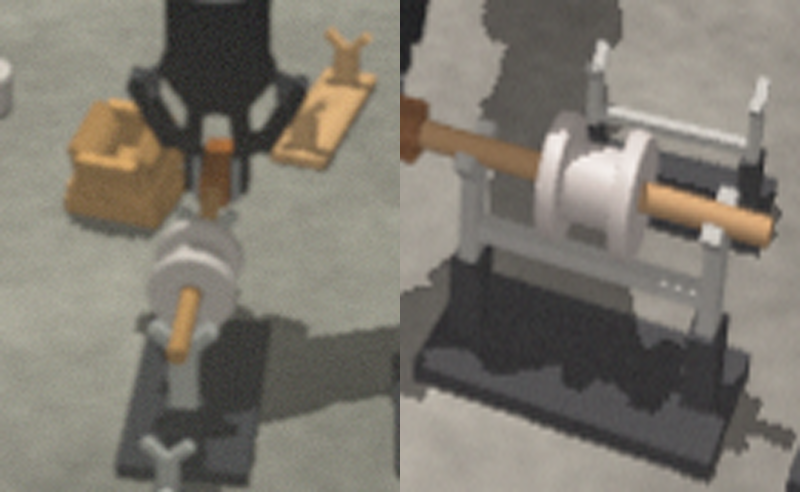

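Both notches now share the load (lever ≈ 0.125 m, which is mid-rack) at about 9 N. I'll relax the grip, then open.

Call:
{"api": "step_arm", "payload": {
  "moves": [
    [0, 0, 0, 0, 0, 0],
    [0, 0, 0, 0, 0, 0],
    [0, 0, 0, 0, 0, 0]
  ],
  "grip_force": 20
}}

```text
t: 25.7
tcp_pos: [0.5128, 0.1026, 0.2631]
tcp_rot: [[0.013, 1.0, 0.003], [1.0, -0.013, -0.009], [-0.009, 0.004, -1.0]]
ft_force: [-1.9, 0.1, 5.8]
grip_width: 0.0207
```

Call:
{"api": "step_arm", "payload": {
  "moves": [
    [0, 0, 0, 0, 0, 0],
    [0, 0, 0, 0, 0, 0],
    [0, 0, 0, 0, 0, 0],
    [0, 0, 0, 0, 0, 0],
    [0, 0, 0, 0, 0, 0],
    [0, 0, 0, 0, 0, 0]
  ],
  "hand": 0.2
}}

```text
t: 26.45
tcp_pos: [0.5121, 0.1012, 0.2615]
tcp_rot: [[0.014, 1.0, -0.0], [1.0, -0.014, -0.012], [-0.012, -0.0, -1.0]]
ft_force: [0.5, -1.2, 0.7]
grip_width: 0.0513
```

```bash
python3 - <<'E'
from h import *
s=env.sense();print(s['t'],s['tcp_pos'],s['ft_force'],s['ft_torque'],s['grip_width'])
snap('wrist','w22');a=snap('side','s22')[1][180:340,270:400];b=snap('scene','e22')[1][190:300,350:460]
cv2.imwrite('pics/c22.png',np.hstack([cv2.resize(a,(400,492),interpolation=2),cv2.resize(b,(400,492),interpolation=2)]))
E
```

```text
26.45 [0.5121 0.1012 0.2615] [ 0.48   -1.2318  0.6996] [ 0.0222 -0.0064 -0.0111] 0.05131304309322896
```

View pics/c22.png

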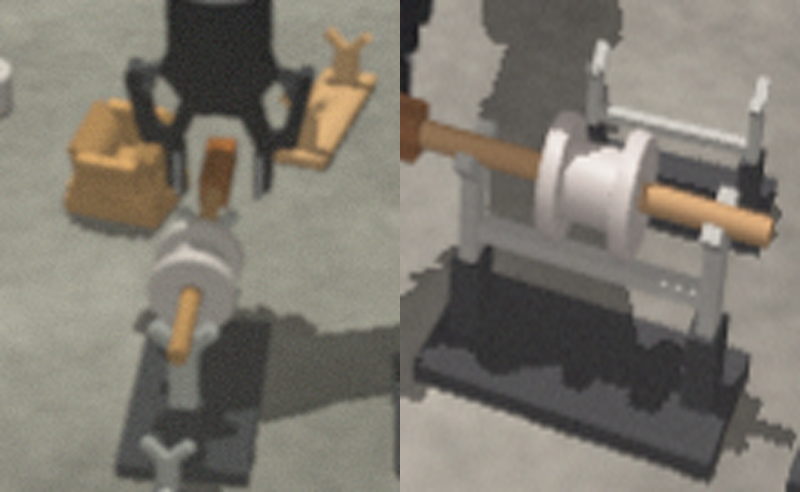

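View pics/w22.png

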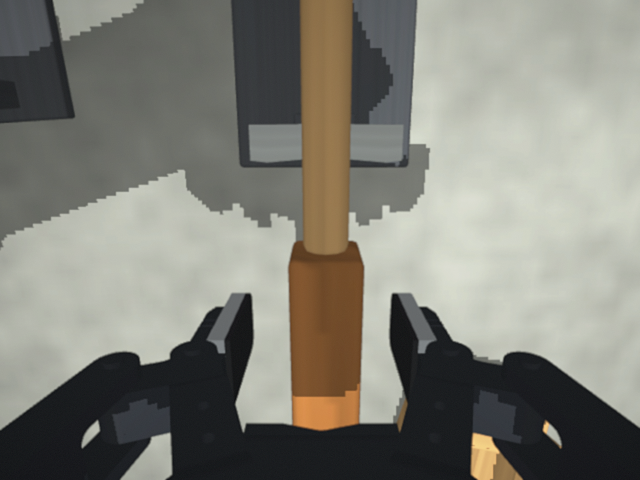

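The rod stays put and is centred in the notch, with the fingers clear on both sides. I'll open fully and retreat straight up.

Call:
{"api": "step_arm", "payload": {
  "moves": [
    [0, 0.08, 0, 0, 0, 0],
    [0, 0, 0, 0, 0, 0],
    [0, 0, 0, 0, 0, 0],
    [0, 0, -0.7, 0, 0, 0],
    [0, 0, -1.5, 0, 0, 0],
    [0, 0, -2.5, 0, 0, 0],
    [0, 0, -3, 0, 0, 0],
    [0, 0, -3, 0, 0, 0],
    [0, 0, -2, 0, 0, 0],
    [0, 0, 0, 0, 0, 0],
    [0, 0, 0, 0, 0, 0]
  ],
  "hand": 1
}}

```text
t: 27.98
tcp_pos: [0.5126, 0.1026, 0.3881]
tcp_rot: [[0.014, 1.0, -0.001], [1.0, -0.014, -0.012], [-0.012, -0.001, -1.0]]
ft_force: [-0.2, 0.4, 0.2]
grip_width: 0.0852
```

```bash
python3 - <<'E'
from h import *
s=env.sense();print(s['t'],s['tcp_pos'],s['ft_force'],s['grip_width'])
snap('wrist','w23');a=snap('side','s23')[1][180:340,270:400];b=snap('scene','e23')[1][180:300,330:460]
cv2.imwrite('pics/c23.png',np.hstack([cv2.resize(a,(400,492),interpolation=2),cv2.resize(b,(400,492),interpolation=2)]))
c1,i1=load('e23');c0,i0=load('scene0')
d=cv2.absdiff(i0,i1)[260:360,140:365].max(); print('bystander diff',d)
E
```

```text
27.975 [0.5126 0.1026 0.3881] [-0.1504  0.4325  0.1803] 0.08515391928383513
bystander diff 79
```

View pics/c23.png

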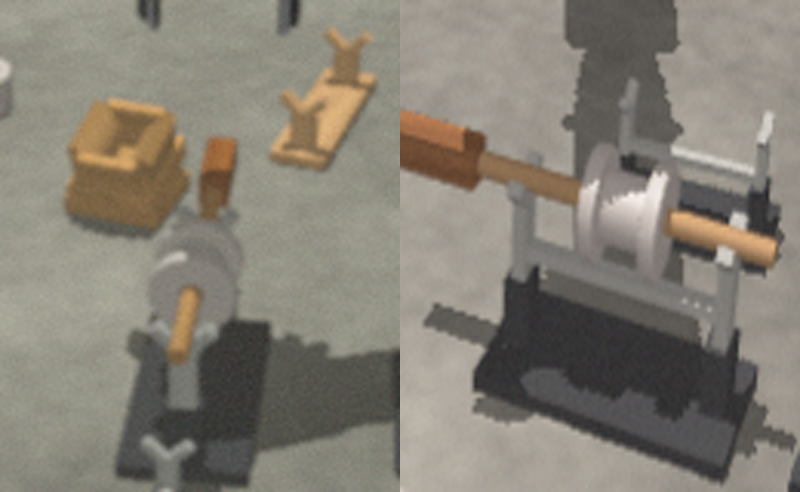

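View pics/w23.png

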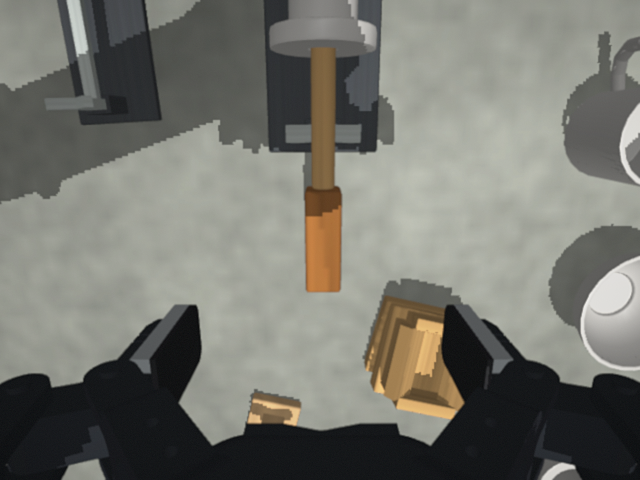

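```bash
python3 - <<'E'
from h import *
ci,_=load('w23')
f=plane(ci,323.5,188,.121);b=plane(ci,323,291,.121); g=(f+b)/2; print(f,b,'rod_mid y',g[1]+.132*.9999,'x',g[0]+.132*.013)
print('spool near face y',plane(ci,323,52,.139),'centre + .026')
i1=cv2.imread('pics/e23.png');i0=cv2.imread('pics/scene0.png')
for n,(x0,y0,x1,y1) in dict(collar=(145,265,190,302),bowl=(205,284,275,340),cup=(292,296,362,355)).items():
    d=cv2.absdiff(i0,i1)[y0:y1,x0:x1]; print(n,d.max(),d.mean())
# rod level: triangulate dowel ends
env_ok=env.sense(); print(env_ok['t'])
E
```

```text
[0.5149 0.1327 0.121 ] [0.5138 0.0678 0.121 ] rod_mid y 0.23227079654944366 x 0.5161022399566864
spool near face y [0.5155 0.2032 0.139 ] centre + .026
collar 9 3.2128128128128126
bowl 11 3.3570578231292516
cup 10 3.267231638418079
28.125
```

```bash
python3 - <<'E'
from h import *
print(env.job_done())
E
```

```text
the job is handed in; nothing more can be done
None
```

I threaded the rod through the spool's bore and lifted the spool out of the cradle, levelling it on the way. I then lowered the rod into both notches of the largest rack and let go. I handed the job in at about 28 s of the 48 s allowed; it reports no verdict.

**Threading and lifting:** There was no noticeable contact force in the bore. The spool stayed at about x = 0.133 m on the rod, and the gripper stayed clear of it in the pictures.

**Seating:** The notches were felt at an axis height of about 0.108 m. My estimate from the pictures was about 0.100 m, so the two disagreed and I went by touch. The wrist force peaked at about 20 N and was about 9 N on the rack when I released. At first the near notch carried most of the load; pitching the tip down by about 0.012 rad brought both notches to share it.

**Last checks, from the pictures and wrist readings:**
- **Rod position:** its middle point lies within about 1 mm of the rack's centre, both along and across.
- **Spool position:** its centre is about 4 mm from the rack's middle.
- **Bystanders:** the mug, bowl and ring show no change from the first picture.
- **Gripper:** it is open and about 12 cm above the rod's release height.
- **Not checked again:** I did not measure the rod's level after release. Its tip also looked about 4–5 mm short of where I expected in one picture during the carry, which is well within the 24 mm allowed.

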